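Clear the puzzling table: magnifier to its saucer, tin lids stacked

ROBOT

A 7-joint arm with a two-finger parallel gripper is mounted at the origin on the work surface. World frame = base frame: x ahead of the robot, y to its left, z up, the work surface at z = 0. Lengths are in m, angles in degrees, forces in N, time in s.
With the tool pointing down it reaches from about 0.425 to 0.875 m from the base axis. Payload 4.7 kg.
Tool frame: the origin (TCP) lies on the centre line of the jaws, within the pads' length; the fingertips stand 25 mm ahead of it and the grasp point (between the pads) lies 6 mm ahead of it; z points along the fingers, y is the direction in which the jaws open and shut (so a half turn about z gives the same grasp; the last joint's range is limited). The gripper opens to 87 mm and grips with 3 to 60 N. Pads are 19 mm wide; open, the fingers measure 117 mm over their backs; the gripper's body (75 mm by 190 mm) begins 51 mm behind the grasp point.
Start: joints at [-70.468, 18.392, -4.016, 83.108, 1.295, 78.541, -3.26], TCP at [0.209, 0.616, 0.248] pointing down, gripper open.
Joint ranges: [-163.93, 163.93], [-17.29, 119.83], [-79.2, 71.16], [3.27, 140.29], [-89.18, 269.18], [5.43, 117.66], [-154.24, 154.24]. Speed limits (degrees/s): [147.25, 147.25, 180, 180, 180, 180, 180].

INTERFACE

Orientations are given as [roll, pitch, yaw] about the fixed x, y, z axes, in that order (R = Rz(yaw) Ry(pitch) Rx(roll)).
In Python, from cell import env gives the robot as it stands.
- The arm moves only by the shell command python3 -m creep 'ROWS' [OPENING] [FORCE]. ROWS is JSON, a list of rows, each an object of numbers: "tx", "ty", "tz": the shift along the tool's x, y, z in m; "rx", "ry", "rz": the turn, a rotation vector about the tool's x, y, z in degrees. In form: [{"tx": .., "ty": .., "tz": .., "rx": .., "ry": .., "rz": ..}, ...]. A call has 1 to 20 rows; each row shifts and turns the commanded pose from where the row before left it, along the tool's axes as they then stand; what a row does not reach is not made up. A row lasts 1/8 s, in which the tool goes at most 62.5 mm and 10.7 degrees, less where a joint would pass 70% of its speed; a pose out of reach is approached as far as the arm can. A call is refused whole if a number of a shift passes 0.0625 or a number of a turn 10.7, either way. A call with a gripper value outside its range is refused whole. OPENING is the finger opening in m, from 0 to 0.087, set as the call begins (- or left out, the last holds). The fingers move at their own pace and stop on an object; FORCE is the grip in N (left out, the last holds). Time passes only in rows, so rows that do not move let the fingers close. It gives the time, the measured TCP pose, the force and the opening at its end, in the units of the state.
- env.get_obs(): the state, without advancing time (a new reading comes with each control period).
- env.read_camera(name): name is "side" or "top" or "wrist"; returns a dict with "pixels" (480x640x3 uint8, red, green, blue), "intrinsics" (3x3 intrinsics, pixels), "R" (3x3) and "t" (3): a world point X has camera coordinates R X + t. Camera axes: x right, y down, z forward; pixel columns grow to the right and rows downward; lengths in m; the calibration is good to about 2 mm. A picture is of the moment at which its call begins. There is no depth.
- env.sign_off(): hands the job in, once; it reports no verdict.
The state is a dict: "time_s": time; "qpos": joint angles; "joint_velocities": joint speeds; "effort": joint torques, N m; "tool_pos": TCP position; "tool_rot": TCP orientation; "force": force on the tool from outside, world axes, zero at the start; "wrist_torque": the same for the moment, N m; "grip_width": finger opening in m.
Only numpy, scipy, OpenCV 4.12 (cv2) and the standard library are available. Lean on these libraries where they do the work, as an engineer would, in place of code of your own. Each camera call takes 0.05 s, during which the arm holds its last target.

TASK

Tidy up after puzzling. First take the brass magnifier off the green-topped cork mat and lay it flat in the middle of the porcelain saucer; then stack the three tin lids, one at a time, in the middle of the cork mat, each centred on the one below: the large red one at the bottom, the medium blue one on it, the small yellow one on top. Keep the lids painted side up, and leave the mug, the glue bottle and the wooden puzzle where they stand.

Things in the scene. Friction and masses are not known exactly. Their poses are not given: they have to be found in the camera images.
- magnifier: brass pocket magnifier lying flat on the cork mat, 70 mm long, about 60 g (varies): a solid straight handle 38 mm long, 15 mm wide and 12 mm high, and beyond it a round framed lens 36 mm across and 10 mm high; origin on the underside at the middle of its length; x points to the lens, handle centre at x = -16 mm (a good place to grip across the width, y), lens centre at x = +17 mm; z up
- lid_large: shallow tin lid lying open side down, closed flat top painted red, knurled skirt with red ribs; round, 66 mm across, 22 mm high, about 60 g (varies); origin at the centre of its underside, z up
- lid_medium: shallow tin lid lying open side down, closed flat top painted blue, knurled skirt with blue ribs; round, 54 mm across, 22 mm high, about 45 g (varies); origin at the centre of its underside, z up
- lid_small: shallow tin lid lying open side down, closed flat top painted yellow, knurled skirt with yellow ribs; round, 42 mm across, 22 mm high, about 35 g (varies); origin at the centre of its underside, z up
- mat: round cork mat with a green top face and a cork-coloured edge, fixed to the table, 110 mm across, 4 mm thick; origin at the centre of its underside, z up; the magnifier lies on it at the start
- saucer: loose white porcelain saucer with a blue rim line, 156 mm across, its rim 18 mm high, 220 g; flat round well about 85 mm across, whose floor is 5 mm above the table; origin at the centre of its underside, z up
- mug: blue mug, 76 mm across, 85 mm high, with a handle; a bystander, leave it standing where it is; origin at the centre of its underside
- glue: white glue bottle with an orange cap, 48 mm across, 115 mm high; a bystander, leave it standing where it is; origin at the centre of its underside
- burr: wooden burr puzzle of crossed bars, 50 mm in each direction, standing between the mat and the saucer; a bystander, leave it where it is; origin at the centre of its underside
Not all that is in view belongs to the job. What is shaped like the lid_medium but pink or purple is not meant.

How it is judged (in metres and radians):
On the way, in this order (a step that is already met when the one before it is completed fails the run):
1. the magnifier lies flat in the saucer, released (horizontal distance between magnifier and saucer below 0.015 m and z of magnifier in the frame of saucer between 0.001 and 0.009 m and angle between magnifier's own z axis and vertical below 0.12 rad and contact force between the fingers and magnifier below 0.3 N and linear speed of magnifier below 0.02 m/s), for 0.2 s.
2. the large lid lies on the mat, released (horizontal distance between lid_large and mat below 0.012 m and z of lid_large in the frame of mat between 0 and 0.008 m and angle between lid_large's own z axis and vertical below 0.12 rad and contact force between the fingers and lid_large below 0.3 N and linear speed of lid_large below 0.02 m/s), for 0.2 s.
3. the medium lid lies on the large one, released (horizontal distance between lid_medium and lid_large below 0.009 m and z of lid_medium in the frame of lid_large between 0.018 and 0.026 m and angle between lid_medium's own z axis and vertical below 0.12 rad and contact force between the fingers and lid_medium below 0.3 N and linear speed of lid_medium below 0.02 m/s), for 0.2 s.
4. the small lid lies on the medium one, released (horizontal distance between lid_small and lid_medium below 0.009 m and z of lid_small in the frame of lid_medium between 0.018 and 0.026 m and angle between lid_small's own z axis and vertical below 0.12 rad and contact force between the fingers and lid_small below 0.3 N and linear speed of lid_small below 0.02 m/s), for 0.2 s.
At the end, for the whole second after the job is handed in: Magnifier flat in the saucer within 15 mm of its centre; large lid flat on the mat within 12 mm of its centre, medium flat on large and small flat on medium, each within 9 mm of the centre of the lid below; all painted side up, released, at rest (all of step 1 and all of step 2 and all of step 3 and all of step 4); the robot touches nothing.
It fails at once if the mug is displaced by more than 30 mm or knocked over (distance of mug from where it was at the start of the episode above 0.03 m or angle between mug's own z axis and vertical above 0.5 rad).
It fails at once if the glue bottle is displaced by more than 30 mm or knocked over (distance of glue from where it was at the start of the episode above 0.03 m or angle between glue's own z axis and vertical above 0.5 rad).
It fails at once if the wooden puzzle is displaced by more than 30 mm or knocked over (distance of burr from where it was at the start of the episode above 0.03 m or angle between burr's own z axis and vertical above 0.5 rad).
It also fails if it takes over 99 s, if anything falls off the work surface, if the arm or the gripper's body presses on something with over 40 N, if the wrist force passes 120 N, or if a joint passes its speed limit or range.

## Working session

There is one attempt and no reset: what is moved stays moved. The work goes in short steps, Python scripts to look and compute and a shell command to move; the robot and the scene stay as the last step left them, time stands still between calls to the robot, and variables do not carry over. Pictures are saved under pics/ and viewed, and the job is handed in when it is done.

```bash
ls; mkdir -p pics; python3 - <<'E'
from cell import env
import cv2
o=env.get_obs();print({k:o[k] for k in('time_s','tool_pos','tool_rot','force','grip_width')})
for n in('top','side','wrist'):
    c=env.read_camera(n);cv2.imwrite(f'pics/{n}0.png',c['pixels'][:,:,::-1]);print(n,c['intrinsics'],c['R'],c['t'])
E
```

```text
pics
{'time_s': 0.0, 'tool_pos': array([0.20850697, 0.61509662, 0.24642663]), 'tool_rot': array([-1.79886984e+02,  6.65005770e-03,  1.61280041e+02]), 'force': array([0.10943689, 0.24305113, 0.36339727]), 'grip_width': 0.08700459262924592}
top [[436.79253632   0.         320.53914313]
 [  0.         436.79253632 237.08778295]
 [  0.           0.           1.        ]] [[ 0.02790996 -0.99959545  0.005475  ]
 [-0.99665693 -0.02824781 -0.0766618 ]
 [ 0.07678544 -0.00331707 -0.99704212]] [-6.52660112e-04  5.13328787e-01  1.07121557e+00]
side [[573.66568418   0.         317.68639275]
 [  0.         573.66568418 242.03426397]
 [  0.           0.           1.        ]] [[ 0.93669899 -0.35013419 -0.00102195]
 [-0.26244866 -0.70017967 -0.66397977]
 [ 0.23176646  0.62221739 -0.74774984]] [-0.47594684  0.15522071  1.22254796]
wrist [[400.6802476    0.         316.49892913]
 [  0.         400.6802476  235.71697608]
 [  0.           0.           1.        ]] [[ 0.32056291  0.94722529 -0.0019153 ]
 [ 0.91726481 -0.30991778  0.25015242]
 [ 0.23635711 -0.08194643 -0.96820457]] [-0.6488975  -0.03072664  0.3891385 ]
```

View pics/top0.png

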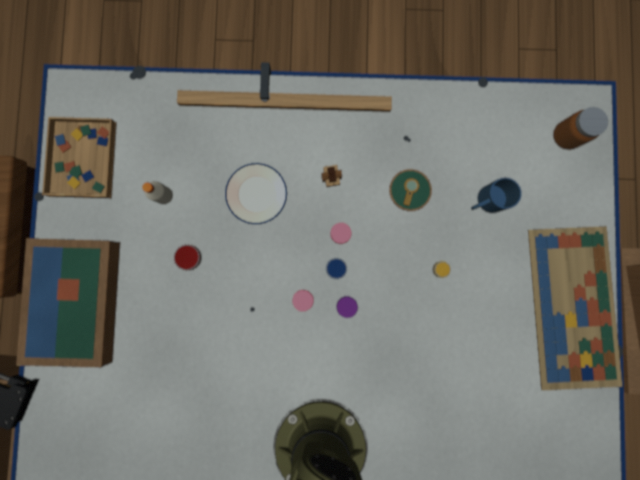

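View pics/side0.png

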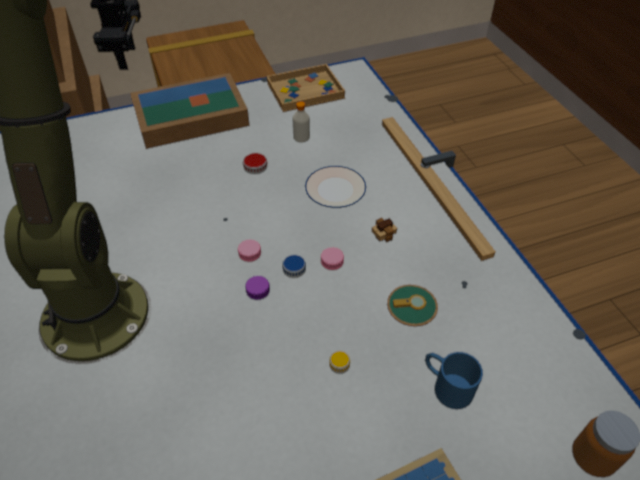

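View pics/wrist0.png

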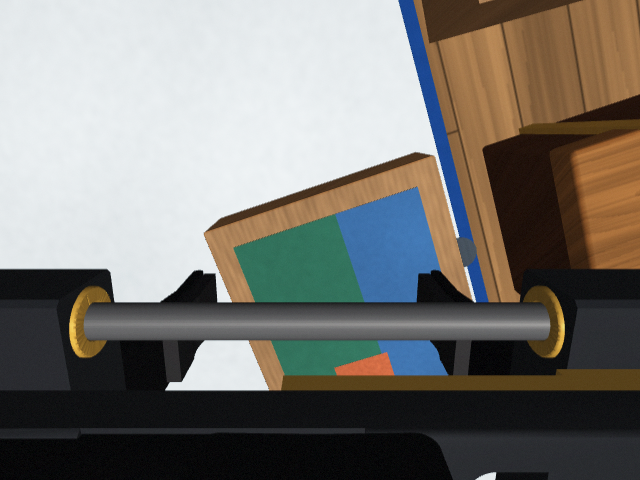

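Candidates: for the medium blue lid, blue (337,268) in the top view. Look-alikes are pink (341,233), pink (303,300) and purple (347,307). Red lid (188,257), yellow (442,270), magnifier (411,190) on mat, saucer (256,193). I'll measure these and check close crops.

```bash
cat > h.py <<'E'
import numpy as np, cv2
from scipy.spatial.transform import Rotation as Rot
from cell import env
def cast(c,uv,z):
    d=np.linalg.inv(c['intrinsics'])@np.array([uv[0],uv[1],1.]); d=c['R'].T@d; o=-c['R'].T@c['t']
    return o+d*(z-o[2])/d[2]
def proj(c,X):
    p=c['intrinsics']@(c['R']@np.array(X)+c['t']); return p[:2]/p[2]
def masks(c,h0,h1,smin=90,vmin=40,near=None,rad=60,vmax=255,smax=255):
    hsv=cv2.cvtColor(c['pixels'],cv2.COLOR_RGB2HSV)
    if h0<=h1: m=cv2.inRange(hsv,(h0,smin,vmin),(h1,smax,vmax))
    else: m=cv2.inRange(hsv,(h0,smin,vmin),(180,smax,vmax))|cv2.inRange(hsv,(0,smin,vmin),(h1,smax,vmax))
    if near is not None:
        k=np.zeros_like(m);cv2.circle(k,tuple(int(v) for v in near),rad,255,-1);m&=k
    return m
def blob(m):
    cs,_=cv2.findContours(m,cv2.RETR_EXTERNAL,cv2.CHAIN_APPROX_NONE)
    return max(cs,key=cv2.contourArea) if cs else None
E
python3 - <<'E'
from h import *
t=env.read_camera('top');s=env.read_camera('side')
for n,(h0,h1),a,b,z,sm in [('red',(170,8),(188,257),(255,161),.022,120),('blue',(100,120),(337,268),(294,264),.022,120),('yel',(18,32),(442,270),(340,360),.022,120),('mat',(50,90),(411,190),(413,305),.004,70),('mag',(12,35),(411,190),(413,302),.012,70)]:
    for nm,c,p in(('top',t,a),('side',s,b)):
        m=masks(c,h0,h1,sm,30,p,30)
        k=blob(m); 
        if n=='mat': k=cv2.convexHull(np.vstack([k]))
        W=np.array([cast(c,q[0],z)[:2] for q in k],np.float32)
        (e,r)=cv2.minEnclosingCircle(W)
        print(n,nm,np.round(e,4),round(r,4),cv2.minAreaRect(W) if n=='mag' else '', cv2.contourArea(k))
for nm,z in (('top',.018),):
    for n,p in (('saucer',(256,193)),):
        m=masks(t,95,130,50,30,p,36); ys,xs=np.nonzero(m); (e,ax,an)=cv2.fitEllipse(np.column_stack([xs,ys]).astype(np.float32)); print(n,e,ax,cast(t,e,.018))
m=masks(s,95,130,40,30,(336,187),36); ys,xs=np.nonzero(m); (e,ax,an)=cv2.fitEllipse(np.column_stack([xs,ys]).astype(np.float32)); print(e,ax,cast(s,e,.018))
for n,p in(('burr',(332,176)),('mug',(500,193)),('glue',(155,190))): print(n,cast(t,p,.04))
a=cv2.resize(t['pixels'][150:320,290:460],(600,600),interpolation=cv2.INTER_CUBIC)
cv2.imwrite('pics/crop1.png',a[:,:,::-1])
E
```

```text
red top [0.4546 0.3454] 0.0282  371.5
red side [0.456  0.3406] 0.0284  199.5
blue top [ 0.4371 -0.0272] 0.0218  214.0
blue side [ 0.4391 -0.0305] 0.0221  208.5
yel top [ 0.4418 -0.2901] 0.017  126.5
yel side [ 0.4438 -0.2933] 0.0179  201.0
mat top [ 0.6427 -0.2119] 0.0471  1018.0
mat side [ 0.6452 -0.2143] 0.0481  1234.0
mag top [ 0.6362 -0.2088] 0.036 ((0.6362918615341187, -0.21258391439914703), (0.06958605349063873, 0.03563658893108368), 0.759229838848114) 241.0
mag side [ 0.6376 -0.215 ] 0.0358 ((0.6374784708023071, -0.2158776819705963), (0.03906838595867157, 0.07002311199903488), 84.71507263183594) 307.5
saucer (253.09024047851562, 192.8501434326172) (61.137184143066406, 65.83377075195312) [0.62018098 0.18673288 0.018     ]
(335.1968688964844, 186.23162841796875) (41.114524841308594, 60.146217346191406) [0.62114002 0.17488793 0.018     ]
burr [ 0.66414816 -0.0103013   0.04      ]
mug [ 0.63360041 -0.42722837  0.04      ]
glue [0.61644401 0.42521093 0.04      ]
```

View pics/crop1.png

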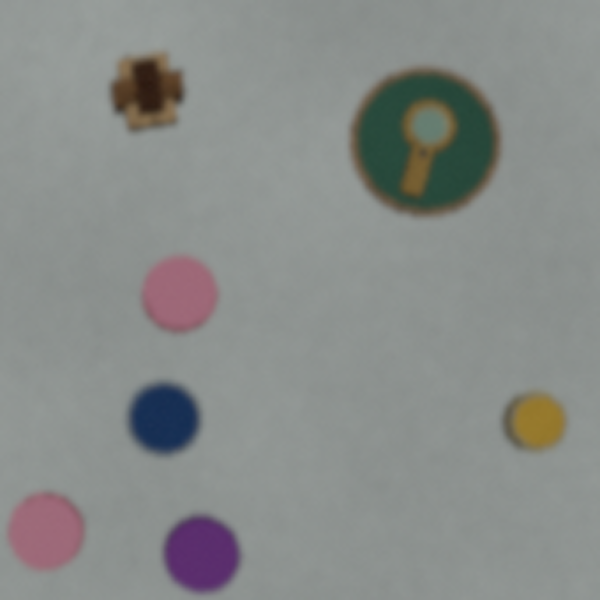

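The blue lid at crop (163,418) is solid blue, and the pink and purple ones are clearly different. The magnifier's lens points away from the robot, with yaw about -21°. I'll go to hover there and look with the wrist camera.

```bash
cat >> h.py <<'E'
def delta(target,yaw=None):
    """target world TCP -> tool-frame shift (tx,ty,tz) and rotvec deg to be straight down with yaw"""
    o=env.get_obs();R=Rot.from_euler('xyz',o['tool_rot'],degrees=True)
    d=R.inv().apply(np.array(target)-o['tool_pos'])
    y=o['tool_rot'][2] if yaw is None else yaw
    G=Rot.from_euler('xyz',[180,0,y],degrees=True)
    print('t',round(o['time_s'],2),'pos',np.round(o['tool_pos'],4),'rot',np.round(o['tool_rot'],2),'w',round(o['grip_width'],4),'F',np.round(o['force'],1))
    print('shift mm',np.round(d*1000,1),'rot',np.round((R.inv()*G).as_rotvec(degrees=True),2))
E
python3 - <<'E'
from h import *
c=env.read_camera('wrist');o=env.get_obs();R=Rot.from_euler('xyz',o['tool_rot'],degrees=True)
cc=-c['R'].T@c['t'];print('cam in tool',R.inv().apply(cc-o['tool_pos']))
p=cast(c,(320,150),.01);d=R.inv().apply(p-o['tool_pos']);print('pt at 320,150',p,'in tool',d)
print('TCP foot',proj(c,[*o['tool_pos'][:2],.01]))
w=R.apply([d[0],d[1],0]); delta(np.array([.637-w[0],-.214-w[1],.247]),159)
E
```

```text
cam in tool [ 0.0679476  -0.00020851 -0.13649725]
pt at 320,150 [0.16004411 0.63474215 0.01      ] in tool [0.05224765 0.00282323 0.23719108]
TCP foot [317.0196918  206.44674163]
t 0.3 pos [0.2087 0.6154 0.2472] rot [-179.97    0.    161.28] w 0.087 F [-1.   0.1  0.8]
shift mm [-7.242e+02 -6.509e+02  6.000e-01] rot [-0.03  0.    2.28]
```

```bash
python3 -m creep '[{"tx":-0.016,"ty":-0.015,"rz":1.2},{"tx":-0.03,"ty":-0.029,"rz":1.1},{"tx":-0.038,"ty":-0.037},{"tx":-0.038,"ty":-0.037},{"tx":-0.038,"ty":-0.037},{"tx":-0.038,"ty":-0.037},{"tx":-0.038,"ty":-0.037},{"tx":-0.038,"ty":-0.037},{"tx":-0.038,"ty":-0.037},{"tx":-0.038,"ty":-0.037},{"tx":-0.038,"ty":-0.037},{"tx":-0.038,"ty":-0.037},{"tx":-0.038,"ty":-0.037},{"tx":-0.038,"ty":-0.037},{"tx":-0.038,"ty":-0.037},{"tx":-0.038,"ty":-0.037},{"tx":-0.038,"ty":-0.037},{"tx":-0.038,"ty":-0.037},{"tx":-0.025,"ty":-0.02},{"tx":-0.01,"ty":-0.01}]' 0.05 20
python3 - <<'E'
from h import *
delta([.637,-.214,.247],159)
c=env.read_camera('wrist');cv2.imwrite('pics/w1.png',c['pixels'][:,:,::-1])
E
```

```text
t 0.3 pos [0.2087 0.6154 0.2472] rot [-179.97    0.    161.28] w 0.087 F [-1.   0.1  0.8]
shift mm [-6.719e+02 -6.481e+02  6.000e-01] rot [-0.03  0.    2.28]$[0]: bad value
```

View pics/w1.png

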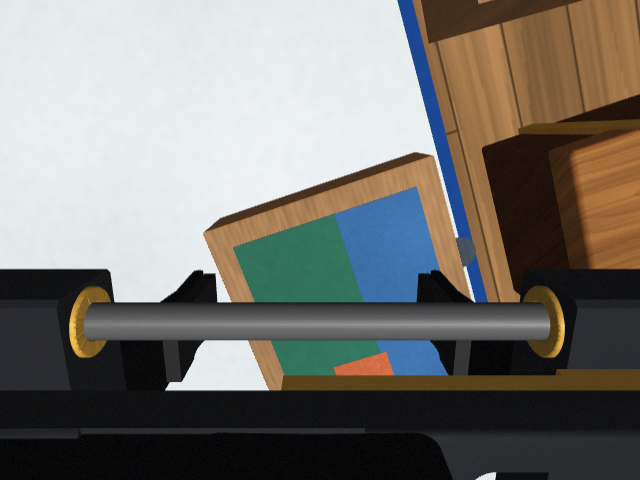

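Refused: every row probably needs all six keys. The arm hasn't moved and the view is unchanged.

```bash
python3 -m creep '[{"tx":-0.016,"ty":-0.015,"tz":0,"rx":0,"ry":0,"rz":1.2},{"tx":-0.03,"ty":-0.029,"tz":0,"rx":0,"ry":0,"rz":1.1},{"tx":-0.038,"ty":-0.037,"tz":0,"rx":0,"ry":0,"rz":0},{"tx":-0.038,"ty":-0.037,"tz":0,"rx":0,"ry":0,"rz":0},{"tx":-0.038,"ty":-0.037,"tz":0,"rx":0,"ry":0,"rz":0},{"tx":-0.038,"ty":-0.037,"tz":0,"rx":0,"ry":0,"rz":0},{"tx":-0.038,"ty":-0.037,"tz":0,"rx":0,"ry":0,"rz":0},{"tx":-0.038,"ty":-0.037,"tz":0,"rx":0,"ry":0,"rz":0},{"tx":-0.038,"ty":-0.037,"tz":0,"rx":0,"ry":0,"rz":0},{"tx":-0.038,"ty":-0.037,"tz":0,"rx":0,"ry":0,"rz":0},{"tx":-0.038,"ty":-0.037,"tz":0,"rx":0,"ry":0,"rz":0},{"tx":-0.038,"ty":-0.037,"tz":0,"rx":0,"ry":0,"rz":0},{"tx":-0.038,"ty":-0.037,"tz":0,"rx":0,"ry":0,"rz":0},{"tx":-0.038,"ty":-0.037,"tz":0,"rx":0,"ry":0,"rz":0},{"tx":-0.038,"ty":-0.037,"tz":0,"rx":0,"ry":0,"rz":0},{"tx":-0.038,"ty":-0.037,"tz":0,"rx":0,"ry":0,"rz":0},{"tx":-0.038,"ty":-0.037,"tz":0,"rx":0,"ry":0,"rz":0},{"tx":-0.03,"ty":-0.028,"tz":0,"rx":0,"ry":0,"rz":0},{"tx":-0.015,"ty":-0.012,"tz":0,"rx":0,"ry":0,"rz":0},{"tx":-0.008,"ty":-0.008,"tz":0,"rx":0,"ry":0,"rz":0}]' 0.05 20
python3 - <<'E'
from h import *
delta([.637,-.214,.247],159)
c=env.read_camera('wrist');cv2.imwrite('pics/w2.png',c['pixels'][:,:,::-1])
E
```

```text
time_s: 2.85
tool_pos: [0.6027, -0.2286, 0.2472]
tool_rot: [-180.0, -0.0, 158.9]
force: [-0.5, 0.2, -0.6]
grip_width: 0.05
t 2.85 pos [ 0.6027 -0.2286  0.2472] rot [-1.7997e+02 -2.0000e-02  1.5892e+02] w 0.05 F [-0.5  0.2 -0.6]
shift mm [-26.8  26.    0.2] rot [-0.03 -0.02 -0.08]
```

View pics/w2.png

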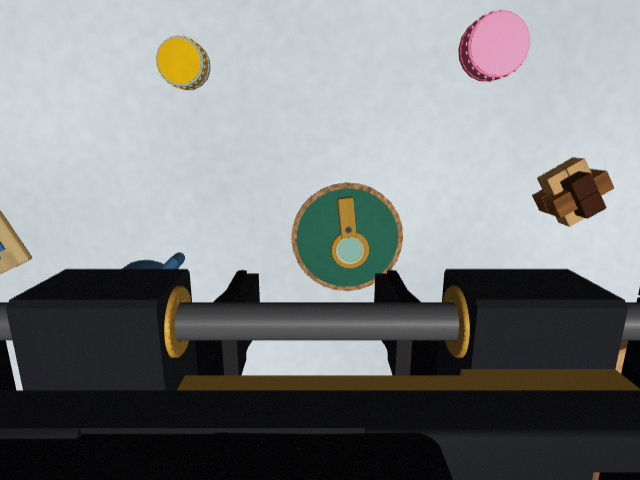

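The wrist view shows the magnifier clearly: handle at (347,213), lens at (349,250), with the mat centred at (347,236). Measuring.

```bash
python3 - <<'E'
from h import *
c=env.read_camera('wrist')
hsv=cv2.cvtColor(c['pixels'],cv2.COLOR_RGB2HSV); print(hsv[213,347],hsv[215,320],hsv[236,297],hsv[60,180])
m=masks(c,12,30,110,60,(348,232),42);k=blob(m)
W=np.array([cast(c,q[0],.016)[:2] for q in k],np.float32);print('mag',cv2.minAreaRect(W),cv2.contourArea(k))
hm=masks(c,12,30,110,60,(346,212),17);kk=blob(hm);Wh=np.array([cast(c,q[0],.016)[:2] for q in kk],np.float32);print('handle',cv2.minAreaRect(Wh))
g=masks(c,50,95,60,20,(348,236),60);k=cv2.convexHull(blob(g));W=np.array([cast(c,q[0],.004)[:2] for q in k],np.float32);print('mat',cv2.minEnclosingCircle(W),cv2.fitEllipse(W))
y=masks(c,18,32,120,90,(182,62),35);k=blob(y);W=np.array([cast(c,q[0],.022)[:2] for q in k],np.float32);print('yel',cv2.minEnclosingCircle(W),cv2.fitEllipse(W))
E
```

```text
[ 20 179 172] [ 79 147  97] [ 20  98 141] [ 23 235 218]
mag ((0.6364720463752747, -0.20836332440376282), (0.035477787256240845, 0.06927858293056488), 69.4728775024414) 1586.5
handle ((0.6174666881561279, -0.2048305869102478), (0.014738870784640312, 0.0311456136405468), 75.3424072265625)
mat ((0.6440935730934143, -0.21305690705776215), 0.04992169514298439) ((0.6441041827201843, -0.21300926804542542), (0.09898926317691803, 0.09935278445482254), 142.72805786132812)
yel ((0.44315722584724426, -0.2920095920562744), 0.018497992306947708) ((0.44336700439453125, -0.29155123233795166), (0.03503869101405144, 0.03537852689623833), 133.83541870117188)
```

```bash
python3 - <<'E'
from h import *
c=env.read_camera('wrist')
m=masks(c,12,30,110,60,(348,232),42)
P=[]
for r in range(200,227):
    x=np.nonzero(m[r,330:366])[0]+330
    P.append(cast(c,((x.min()+x.max())/2,r),.016)[:2])
P=np.array(P);vx,vy,x0,y0=cv2.fitLine(P.astype(np.float32),cv2.DIST_L2,0,.01,.01).ravel();print('yaw',np.degrees(np.arctan2(vy,vx)),x0,y0)
rows=np.nonzero(m[:,347])[0];print(rows.min(),rows.max())
ys,xs=np.nonzero(m[234:]);k=cv2.convexHull(np.column_stack([xs,ys+234]));(e,r)=cv2.minEnclosingCircle(k);print('lens',e,r,cast(c,e,.014))
top=cast(c,(346,rows.min()),.016);print('end',top)
u=np.array([vx,vy])*np.sign(vx);ctr=top[:2]+.035*u;print('ctr',ctr,'grip',ctr-.016*u)
delta([*(ctr-.016*u),.12],180+np.degrees(np.arctan2(u[1],u[0])))
E
```

```text
yaw -15.112549 0.6171359 -0.20470265
197 267
lens (349.5, 249.5) 19.144289016723633 [ 0.65223774 -0.21403337  0.014     ]
end [ 0.6028423  -0.19977642  0.016     ]
ctr [ 0.63663184 -0.20890148] grip [ 0.62118519 -0.20473003]
t 3.0 pos [ 0.6024 -0.2274  0.2475] rot [ 1.7999e+02 -2.0000e-02  1.5896e+02] w 0.0501 F [-0.2 -0.3  0.1]
shift mm [ -9.5  27.9 127.5] rot [ 0.01 -0.02 -5.92]
```

```bash
python3 -m creep '[{"tx":0,"ty":0,"tz":0.01,"rx":0,"ry":0,"rz":-5.9},{"tx":-0.006,"ty":0.0134,"tz":0.03,"rx":0,"ry":0,"rz":0},{"tx":-0.006,"ty":0.0134,"tz":0.04,"rx":0,"ry":0,"rz":0},{"tx":0,"ty":0,"tz":0.04,"rx":0,"ry":0,"rz":0},{"tx":0,"ty":0,"tz":0.03,"rx":0,"ry":0,"rz":0},{"tx":0,"ty":0,"tz":0.02,"rx":0,"ry":0,"rz":0},{"tx":0,"ty":0,"tz":0,"rx":0,"ry":0,"rz":0}]'
python3 - <<'E'
from h import *
delta([.6212,-.2047,.032],164.7)
c=env.read_camera('wrist');cv2.imwrite('pics/w3.png',c['pixels'][:,:,::-1])
E
```

```text
time_s: 3.88
tool_pos: [0.6204, -0.2036, 0.0765]
tool_rot: [180.0, -0.1, 164.9]
force: [-1.0, 1.0, 0.2]
grip_width: 0.05
t 3.88 pos [ 0.6204 -0.2036  0.0765] rot [ 1.7997e+02 -1.4000e-01  1.6493e+02] w 0.05 F [-1.   1.   0.2]
shift mm [-1.2 -0.8 44.5] rot [ 0.03 -0.14  0.23]
```

View pics/w3.png

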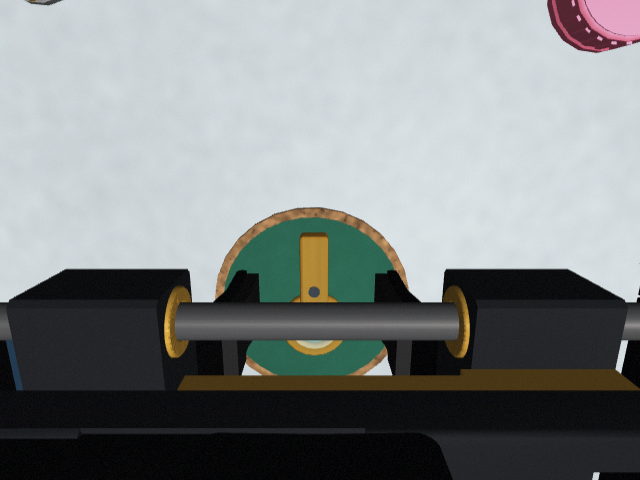

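The handle at (314,262) runs straight between the fingers. I'll descend, close and lift.

```bash
python3 -m creep '[{"tx":-0.001,"ty":-0.0008,"tz":0.02,"rx":0,"ry":0,"rz":0},{"tx":0,"ty":0,"tz":0.016,"rx":0,"ry":0,"rz":0},{"tx":0,"ty":0,"tz":0.008,"rx":0,"ry":0,"rz":0},{"tx":0,"ty":0,"tz":0,"rx":0,"ry":0,"rz":0}]'
python3 -m creep '[{"tx":0,"ty":0,"tz":0,"rx":0,"ry":0,"rz":0},{"tx":0,"ty":0,"tz":0,"rx":0,"ry":0,"rz":0},{"tx":0,"ty":0,"tz":0,"rx":0,"ry":0,"rz":0},{"tx":0,"ty":0,"tz":0,"rx":0,"ry":0,"rz":0}]' 0 25
python3 -c "
from h import *
delta([.6212,-.2047,.032],164.7)"
```

```text
time_s: 4.42
tool_pos: [0.6213, -0.2057, 0.0325]
tool_rot: [-180.0, -0.1, 164.9]
force: [0.3, -0.0, -0.1]
grip_width: 0.0497
time_s: 4.92
tool_pos: [0.6221, -0.2058, 0.0338]
tool_rot: [180.0, 0.0, 164.9]
force: [1.1, -0.5, -0.4]
grip_width: 0.0179
t 4.92 pos [ 0.6221 -0.2058  0.0338] rot [1.7999e+02 3.0000e-02 1.6488e+02] w 0.0179 F [ 1.1 -0.5 -0.4]
shift mm [1.1 0.9 1.8] rot [0.01 0.03 0.18]
```

```bash
python3 -m creep '[{"tx":0,"ty":0,"tz":0,"rx":0,"ry":0,"rz":0},{"tx":0,"ty":0,"tz":-0.01,"rx":0,"ry":0,"rz":0},{"tx":0,"ty":0,"tz":-0.03,"rx":0,"ry":0,"rz":0},{"tx":0,"ty":0,"tz":-0.04,"rx":0,"ry":0,"rz":0},{"tx":0,"ty":0,"tz":-0.04,"rx":0,"ry":0,"rz":0},{"tx":0,"ty":0,"tz":-0.04,"rx":0,"ry":0,"rz":0},{"tx":0,"ty":0,"tz":-0.03,"rx":0,"ry":0,"rz":0},{"tx":0,"ty":0,"tz":-0.01,"rx":0,"ry":0,"rz":0}]'
python3 -c "
from h import *
c=env.read_camera('wrist');cv2.imwrite('pics/w4.png',c['pixels'][:,:,::-1])
delta([.605,.18,.232],164.7)"
```

```text
time_s: 5.92
tool_pos: [0.6226, -0.2065, 0.2363]
tool_rot: [180.0, 0.2, 164.9]
force: [0.4, 0.3, -1.3]
grip_width: 0.0145
t 5.97 pos [ 0.6226 -0.2064  0.2362] rot [179.97   0.21 164.87] w 0.0146 F [-0.3  0.2  0.5]
shift mm [117.9 368.4   3.9] rot [0.03 0.21 0.17]
```

View pics/w4.png

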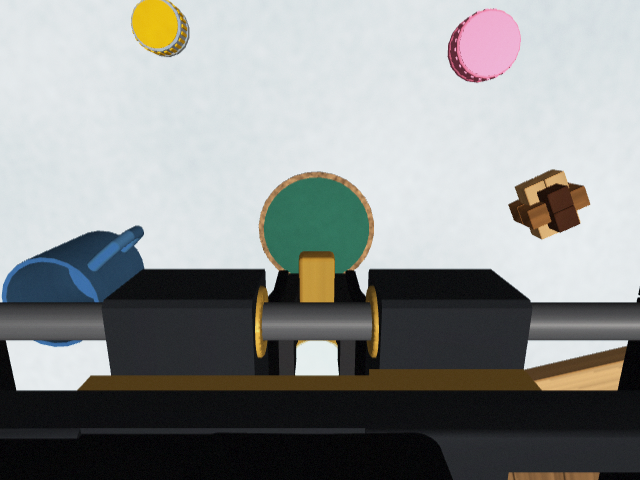

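Magnifier held (handle at (317,275), mat free). Next, to the saucer.

```bash
python3 -m creep '[{"tx":0.003,"ty":0.015,"tz":0,"rx":0,"ry":0,"rz":0},{"tx":0.006,"ty":0.035,"tz":0,"rx":0,"ry":0,"rz":0},{"tx":0.008,"ty":0.047,"tz":0,"rx":0,"ry":0,"rz":0},{"tx":0.008,"ty":0.047,"tz":0,"rx":0,"ry":0,"rz":0},{"tx":0.008,"ty":0.047,"tz":0,"rx":0,"ry":0,"rz":0},{"tx":0.008,"ty":0.047,"tz":0,"rx":0,"ry":0,"rz":0},{"tx":0.008,"ty":0.047,"tz":0,"rx":0,"ry":0,"rz":0},{"tx":0.007,"ty":0.042,"tz":0,"rx":0,"ry":0,"rz":0},{"tx":0.006,"ty":0.032,"tz":0,"rx":0,"ry":0,"rz":0},{"tx":0.002,"ty":0.014,"tz":0,"rx":0,"ry":0,"rz":0},{"tx":0,"ty":0,"tz":0,"rx":0,"ry":0,"rz":0}]'
python3 -c "
from h import *
c=env.read_camera('wrist');cv2.imwrite('pics/w5.png',c['pixels'][:,:,::-1])
delta([.605,.18,.232],164.7)"
```

```text
time_s: 7.35
tool_pos: [0.6567, 0.172, 0.2322]
tool_rot: [-179.9, -0.1, 165.0]
force: [-0.6, -0.8, -0.1]
grip_width: 0.0146
t 7.4 pos [0.657  0.1699 0.2327] rot [-1.7989e+02 -5.0000e-02  1.6485e+02] w 0.0144 F [-0.6 -1.1 -0.7]
shift mm [52.9 -3.8  0.8] rot [-0.11 -0.05  0.15]
```

View pics/w5.png

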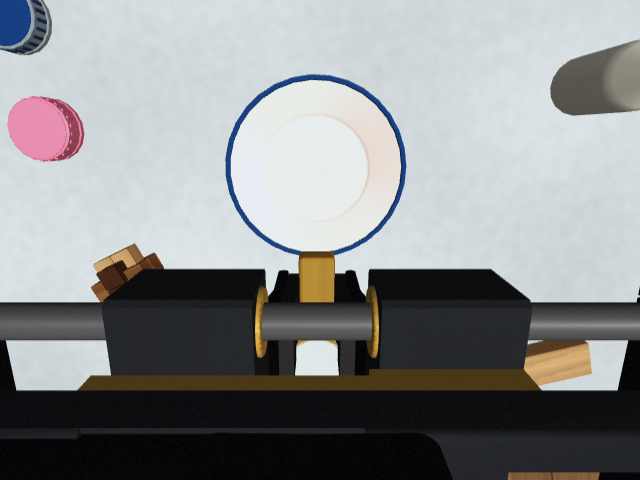

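```bash
python3 - <<'E'
from h import *
c=env.read_camera('wrist')
m=masks(c,95,125,120,30,(316,165),105)
m[250:]=0
ys,xs=np.nonzero(m);P=np.column_stack([xs,ys]).astype(np.float32)
W=np.array([cast(c,p,.018)[:2] for p in P],np.float32)
e=cv2.fitEllipse(W);print(e)
s=e[0]
delta([s[0]-.0147,s[1]+.0036,.12],164.9)
E
```

```text
((0.6211941242218018, 0.17987671494483948), (0.1521870195865631, 0.15225890278816223), 8.406121253967285)
t 7.45 pos [0.6573 0.1688 0.2332] rot [-1.7991e+02 -1.0000e-02  1.6476e+02] w 0.0146 F [-0.5 -1.1  0. ]
shift mm [ 52.9   0.9 113.2] rot [-0.09 -0.01 -0.14]
```

```bash
python3 -m creep '[{"tx":0.012,"ty":0,"tz":0.01,"rx":0,"ry":0,"rz":0},{"tx":0.02,"ty":0,"tz":0.025,"rx":0,"ry":0,"rz":0},{"tx":0.015,"ty":0,"tz":0.035,"rx":0,"ry":0,"rz":0},{"tx":0.006,"ty":0,"tz":0.035,"rx":0,"ry":0,"rz":0},{"tx":0,"ty":0,"tz":0.03,"rx":0,"ry":0,"rz":0},{"tx":0,"ty":0,"tz":0.015,"rx":0,"ry":0,"rz":0},{"tx":0,"ty":0,"tz":0,"rx":0,"ry":0,"rz":0},{"tx":0,"ty":0,"tz":0,"rx":0,"ry":0,"rz":0}]'
python3 -c "
from h import *
c=env.read_camera('wrist');cv2.imwrite('pics/w6.png',c['pixels'][:,:,::-1])
delta([.6065,.1835,.0345],164.9)"
```

```text
time_s: 8.45
tool_pos: [0.6074, 0.1844, 0.085]
tool_rot: [179.9, 0.1, 164.8]
force: [-0.4, -0.5, -0.9]
grip_width: 0.0147
t 8.5 pos [0.6075 0.1846 0.0852] rot [1.7991e+02 1.3000e-01 1.6484e+02] w 0.0144 F [-0.2  0.4 -1.3]
shift mm [ 0.8 -1.4 50.7] rot [ 0.09  0.13 -0.06]
```

View pics/w6.png

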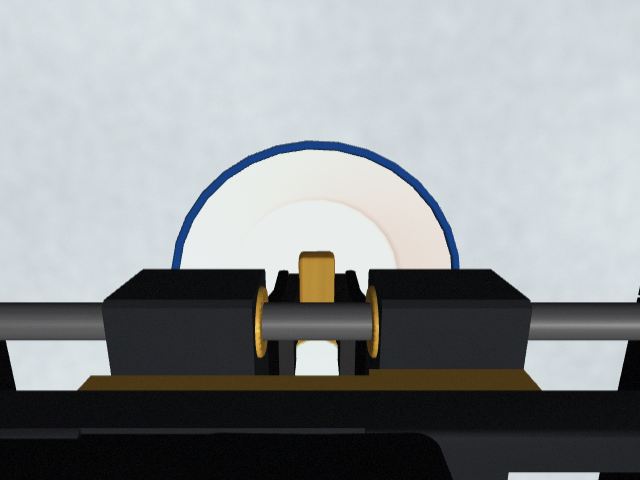

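Handle centred above the saucer at (317,265), as planned. Lowering.

```bash
python3 -m creep '[{"tx":0,"ty":-0.0008,"tz":0.022,"rx":0,"ry":0,"rz":0},{"tx":0,"ty":0,"tz":0.016,"rx":0,"ry":0,"rz":0},{"tx":0,"ty":0,"tz":0.008,"rx":0,"ry":0,"rz":0},{"tx":0,"ty":0,"tz":0.003,"rx":0,"ry":0,"rz":0},{"tx":0,"ty":0,"tz":0.001,"rx":0,"ry":0,"rz":0},{"tx":0,"ty":0,"tz":0,"rx":0,"ry":0,"rz":0}]'
```

```text
time_s: 9.25
tool_pos: [0.6061, 0.184, 0.0347]
tool_rot: [180.0, -0.0, 164.9]
force: [-4.1, -1.4, 5.4]
grip_width: 0.0146
```

```bash
python3 -m creep '[{"tx":0,"ty":0,"tz":0,"rx":0,"ry":0,"rz":0},{"tx":0,"ty":0,"tz":0,"rx":0,"ry":0,"rz":0},{"tx":0,"ty":0,"tz":0,"rx":0,"ry":0,"rz":0},{"tx":0,"ty":0,"tz":-0.01,"rx":0,"ry":0,"rz":0},{"tx":0,"ty":0,"tz":-0.02,"rx":0,"ry":0,"rz":0},{"tx":0,"ty":0,"tz":-0.035,"rx":0,"ry":0,"rz":0},{"tx":-0.02,"ty":0,"tz":-0.04,"rx":0,"ry":0,"rz":0},{"tx":-0.02,"ty":0,"tz":-0.04,"rx":0,"ry":0,"rz":0},{"tx":-0.02,"ty":0,"tz":-0.03,"rx":0,"ry":0,"rz":0},{"tx":0,"ty":0,"tz":-0.01,"rx":0,"ry":0,"rz":0},{"tx":0,"ty":0,"tz":0,"rx":0,"ry":0,"rz":0}]' 0.04
python3 -c "
from h import *
c=env.read_camera('wrist');cv2.imwrite('pics/w7.png',c['pixels'][:,:,::-1])
c=env.read_camera('side');cv2.imwrite('pics/s7.png',cv2.resize(c['pixels'][140:240,270:420],(750,500),interpolation=cv2.INTER_CUBIC)[:,:,::-1])
delta([.455,.343,.2],164.9)"
```

```text
time_s: 10.62
tool_pos: [0.6636, 0.1686, 0.2194]
tool_rot: [179.9, 0.0, 164.9]
force: [-0.4, -0.2, -0.7]
grip_width: 0.0401
t 10.72 pos [0.6626 0.1689 0.2174] rot [-1.7997e+02 -1.3000e-01  1.6492e+02] w 0.0402 F [ 0.   0.7 -0.1]
shift mm [245.7 114.1  17.9] rot [-0.03 -0.13  0.02]
```

View pics/w7.png

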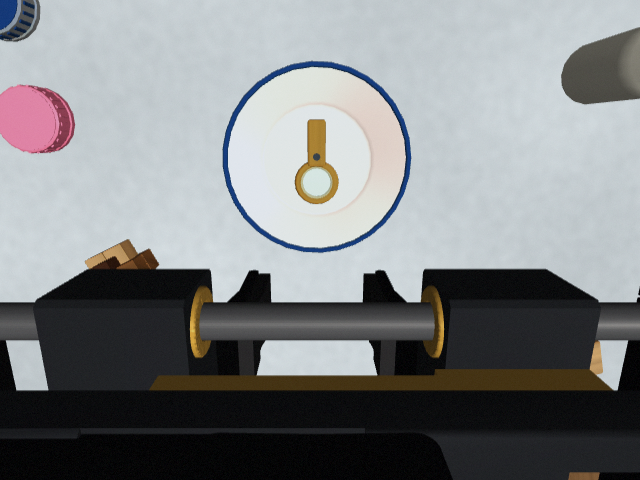

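View pics/s7.png

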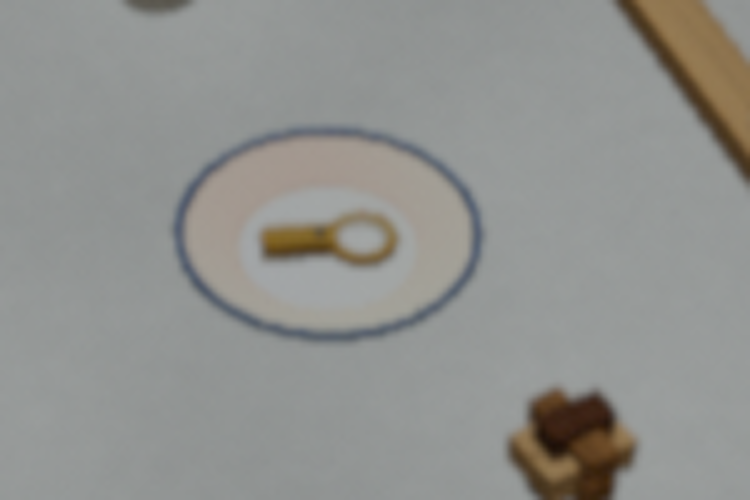

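The magnifier lies flat in the well, rows 119 to 203 in the wrist view, with the well centre at about (317,159). Now over to the red lid.

```bash
python3 -m creep '[{"tx":0.01,"ty":0.005,"tz":0,"rx":0,"ry":0,"rz":0},{"tx":0.025,"ty":0.014,"tz":-0.01,"rx":0,"ry":0,"rz":0},{"tx":0.038,"ty":0.02,"tz":-0.01,"rx":0,"ry":0,"rz":0},{"tx":0.04,"ty":0.021,"tz":0,"rx":0,"ry":0,"rz":0},{"tx":0.04,"ty":0.021,"tz":0,"rx":0,"ry":0,"rz":0},{"tx":0.037,"ty":0.02,"tz":0,"rx":0,"ry":0,"rz":0},{"tx":0.02,"ty":0.01,"tz":0,"rx":0,"ry":0,"rz":0},{"tx":0.007,"ty":0.003,"tz":0,"rx":0,"ry":0,"rz":0},{"tx":0,"ty":0,"tz":0,"rx":0,"ry":0,"rz":0}]' 0.087
python3 - <<'E'
from h import *
c=env.read_camera('wrist');cv2.imwrite('pics/w8.png',c['pixels'][:,:,::-1])
p=proj(c,[.455,.343,.022]);print(p)
m=masks(c,170,8,120,40,p,50);k=cv2.convexHull(blob(m));W=np.array([cast(c,q[0],.022)[:2] for q in k],np.float32)
(e,r)=cv2.minEnclosingCircle(W);print(e,r,cv2.fitEllipse(W))
delta([*e,.028],164.9)
E
```

```text
time_s: 11.85
tool_pos: [0.4838, 0.3349, 0.2382]
tool_rot: [-180.0, -0.0, 164.9]
force: [0.4, -0.6, 0.2]
grip_width: 0.0869
[317.29579912 177.11759472]
(0.4553011655807495, 0.34535229206085205) 0.0299531240016222 ((0.4553065896034241, 0.3454109728336334), (0.05939566716551781, 0.05953741818666458), 128.7032470703125)
t 11.9 pos [0.4846 0.3342 0.2384] rot [-1.7997e+02  2.0000e-02  1.6483e+02] w 0.0873 F [ 0.4 -0.4 -0.1]
shift mm [ 31.3   3.3 210.4] rot [-0.03  0.02 -0.07]
```

View pics/w8.png

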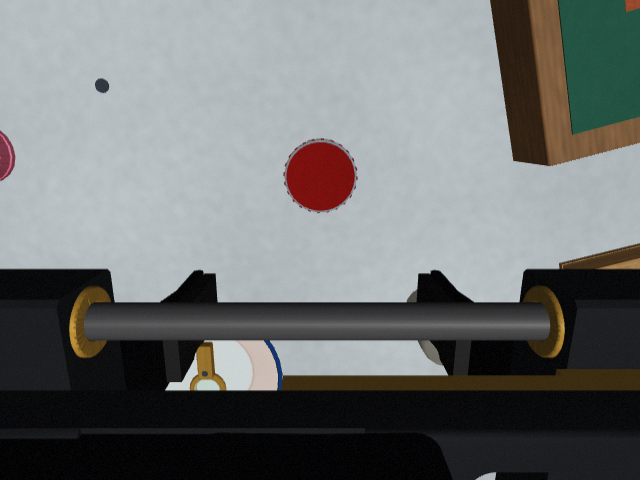

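Red lid at (321,176), nothing in the way. Descending.

```bash
python3 -m creep '[{"tx":0.012,"ty":0.002,"tz":0.012,"rx":0,"ry":0,"rz":0},{"tx":0.012,"ty":0.001,"tz":0.03,"rx":0,"ry":0,"rz":0},{"tx":0.007,"ty":0,"tz":0.04,"rx":0,"ry":0,"rz":0},{"tx":0,"ty":0,"tz":0.04,"rx":0,"ry":0,"rz":0},{"tx":0,"ty":0,"tz":0.025,"rx":0,"ry":0,"rz":0},{"tx":0,"ty":0,"tz":0.01,"rx":0,"ry":0,"rz":0},{"tx":0,"ty":0,"tz":0,"rx":0,"ry":0,"rz":0},{"tx":0,"ty":0,"tz":0,"rx":0,"ry":0,"rz":0}]'
python3 - <<'E'
from h import *
c=env.read_camera('wrist');cv2.imwrite('pics/w9.png',c['pixels'][:,:,::-1])
delta([.4553,.3454,.028],164.9)
E
```

```text
time_s: 12.9
tool_pos: [0.4558, 0.3464, 0.0827]
tool_rot: [179.9, 0.1, 164.9]
force: [-0.6, -0.1, 0.7]
grip_width: 0.0877
t 12.95 pos [0.4559 0.3465 0.0829] rot [1.7988e+02 7.0000e-02 1.6486e+02] w 0.0871 F [-0.3  0.3  0.3]
shift mm [ 0.3 -1.4 54.9] rot [ 0.12  0.07 -0.04]
```

View pics/w9.png

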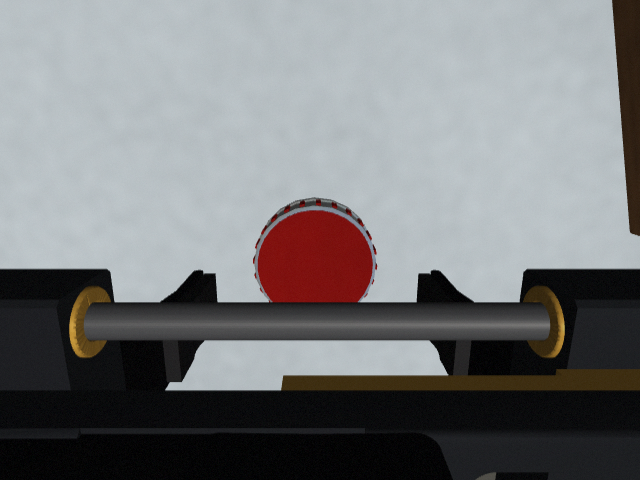

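```bash
python3 -m creep '[{"tx":0,"ty":-0.0005,"tz":0.024,"rx":0,"ry":0,"rz":0},{"tx":0,"ty":0,"tz":0.02,"rx":0,"ry":0,"rz":0},{"tx":0,"ty":0,"tz":0.01,"rx":0,"ry":0,"rz":0},{"tx":0,"ty":0,"tz":0,"rx":0,"ry":0,"rz":0}]'
python3 -m creep '[{"tx":0,"ty":0,"tz":0,"rx":0,"ry":0,"rz":0},{"tx":0,"ty":0,"tz":0,"rx":0,"ry":0,"rz":0},{"tx":0,"ty":0,"tz":0,"rx":0,"ry":0,"rz":0},{"tx":0,"ty":0,"tz":0,"rx":0,"ry":0,"rz":0},{"tx":0,"ty":0,"tz":0,"rx":0,"ry":0,"rz":0}]' 0 20
python3 -m creep '[{"tx":0,"ty":0,"tz":-0.01,"rx":0,"ry":0,"rz":0},{"tx":0,"ty":0,"tz":-0.03,"rx":0,"ry":0,"rz":0},{"tx":0,"ty":0,"tz":-0.04,"rx":0,"ry":0,"rz":0},{"tx":0,"ty":0,"tz":-0.04,"rx":0,"ry":0,"rz":0},{"tx":0,"ty":0,"tz":-0.04,"rx":0,"ry":0,"rz":0},{"tx":0,"ty":0,"tz":-0.03,"rx":0,"ry":0,"rz":0},{"tx":0,"ty":0,"tz":-0.01,"rx":0,"ry":0,"rz":0},{"tx":0,"ty":0,"tz":0,"rx":0,"ry":0,"rz":0}]'
python3 - <<'E'
from h import *
c=env.read_camera('wrist');cv2.imwrite('pics/w10.png',c['pixels'][:,:,::-1])
delta([.644,-.213,.23],164.9)
E
```

```text
time_s: 13.45
tool_pos: [0.4548, 0.3453, 0.0271]
tool_rot: [-179.9, -0.0, 164.9]
force: [1.1, -0.5, 0.4]
grip_width: 0.087
time_s: 14.08
tool_pos: [0.4552, 0.3457, 0.0281]
tool_rot: [180.0, 0.0, 164.9]
force: [-0.7, -1.6, 3.2]
grip_width: 0.0656
time_s: 15.08
tool_pos: [0.4549, 0.3455, 0.2276]
tool_rot: [180.0, 0.0, 164.9]
force: [-0.4, -0.8, -0.2]
grip_width: 0.0653
t 15.12 pos [0.4545 0.3452 0.2266] rot [-1.7993e+02 -4.0000e-02  1.6488e+02] w 0.0656 F [ 0.7 -1.  -0.1]
shift mm [-328.6 -489.4   -3.1] rot [-0.07 -0.04 -0.02]
```

View pics/w10.png

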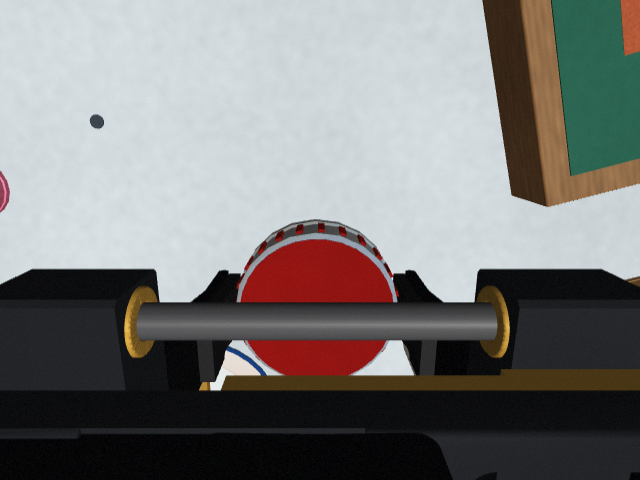

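Red lid held, centred at (317,307). Moving to just beyond the mat so I can see it.

```bash
python3 -m creep '[{"tx":-0.01,"ty":-0.013,"tz":0,"rx":0,"ry":0,"rz":0},{"tx":-0.022,"ty":-0.028,"tz":0,"rx":0,"ry":0,"rz":0},{"tx":-0.03,"ty":-0.04,"tz":0,"rx":0,"ry":0,"rz":0},{"tx":-0.034,"ty":-0.044,"tz":0,"rx":0,"ry":0,"rz":0},{"tx":-0.034,"ty":-0.044,"tz":0,"rx":0,"ry":0,"rz":0},{"tx":-0.034,"ty":-0.044,"tz":0,"rx":0,"ry":0,"rz":0},{"tx":-0.034,"ty":-0.044,"tz":0,"rx":0,"ry":0,"rz":0},{"tx":-0.034,"ty":-0.044,"tz":0,"rx":0,"ry":0,"rz":0},{"tx":-0.034,"ty":-0.044,"tz":0,"rx":0,"ry":0,"rz":0},{"tx":-0.034,"ty":-0.044,"tz":0,"rx":0,"ry":0,"rz":0},{"tx":-0.033,"ty":-0.042,"tz":0,"rx":0,"ry":0,"rz":0},{"tx":-0.025,"ty":-0.033,"tz":0,"rx":0,"ry":0,"rz":0},{"tx":-0.014,"ty":-0.018,"tz":0,"rx":0,"ry":0,"rz":0},{"tx":-0.006,"ty":-0.007,"tz":0,"rx":0,"ry":0,"rz":0},{"tx":0,"ty":0,"tz":0,"rx":0,"ry":0,"rz":0}]'
python3 - <<'E'
from h import *
c=env.read_camera('wrist');cv2.imwrite('pics/w11.png',c['pixels'][:,:,::-1])
p=proj(c,[.644,-.213,.004]);print(p)
g=masks(c,50,95,60,20,p,70);k=cv2.convexHull(blob(g));W=np.array([cast(c,q[0],.004)[:2] for q in k],np.float32)
(e,r)=cv2.minEnclosingCircle(W);print(e,r,cv2.fitEllipse(W))
delta([*e,.033],164.9)
E
```

```text
time_s: 17.0
tool_pos: [0.6916, -0.2259, 0.2267]
tool_rot: [-180.0, -0.1, 164.8]
force: [0.9, 0.1, -0.2]
grip_width: 0.0655
[316.77125721 154.49319122]
(0.6442526578903198, -0.21296364068984985) 0.04996459186077118 ((0.6441952586174011, -0.21301399171352386), (0.09919808804988861, 0.0994056910276413), 123.92108917236328)
t 17.05 pos [ 0.6919 -0.2246  0.227 ] rot [ 1.7997e+02 -7.0000e-02  1.6489e+02] w 0.0655 F [-1.   0.8 -0.6]
shift mm [ 48.8  -1.3 194. ] rot [ 0.03 -0.07 -0.01]
```

View pics/w11.png

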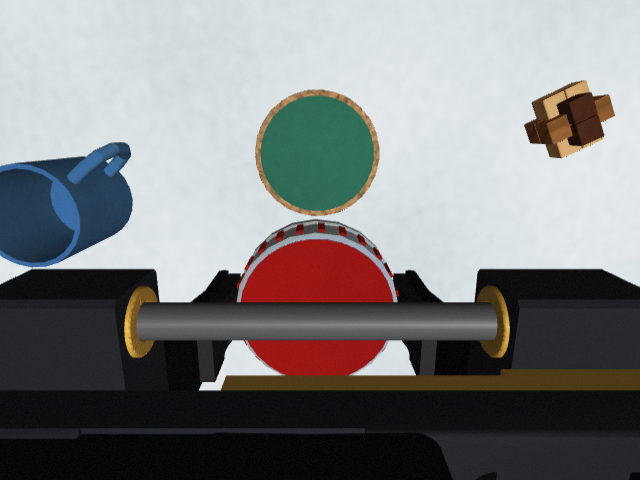

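Mat at (317,154), consistent with the earlier fix. The mug (handle near (110,155)) and burr (570,120) stay clear. Placing.

```bash
python3 -m creep '[{"tx":0.012,"ty":0,"tz":0.01,"rx":0,"ry":0,"rz":0},{"tx":0.018,"ty":0,"tz":0.025,"rx":0,"ry":0,"rz":0},{"tx":0.013,"ty":0,"tz":0.04,"rx":0,"ry":0,"rz":0},{"tx":0.006,"ty":0,"tz":0.04,"rx":0,"ry":0,"rz":0},{"tx":0,"ty":0,"tz":0.03,"rx":0,"ry":0,"rz":0},{"tx":0,"ty":0,"tz":0.015,"rx":0,"ry":0,"rz":0},{"tx":0,"ty":0,"tz":0,"rx":0,"ry":0,"rz":0},{"tx":0,"ty":0,"tz":0,"rx":0,"ry":0,"rz":0}]'
python3 -c "
from h import *
delta([.6442,-.2130,.033],164.9)"
```

```text
time_s: 18.05
tool_pos: [0.646, -0.2126, 0.0691]
tool_rot: [180.0, 0.1, 164.9]
force: [0.4, -0.5, -0.5]
grip_width: 0.0655
t 18.05 pos [ 0.646  -0.2126  0.0691] rot [1.800e+02 1.400e-01 1.649e+02] w 0.0655 F [ 0.4 -0.5 -0.5]
shift mm [ 1.7 -0.9 36.1] rot [0.   0.14 0.  ]
```

```bash
python3 -m creep '[{"tx":0.001,"ty":-0.0005,"tz":0.015,"rx":0,"ry":0,"rz":0},{"tx":0,"ty":0,"tz":0.012,"rx":0,"ry":0,"rz":0},{"tx":0,"ty":0,"tz":0.006,"rx":0,"ry":0,"rz":0},{"tx":0,"ty":0,"tz":0.002,"rx":0,"ry":0,"rz":0},{"tx":0,"ty":0,"tz":0.001,"rx":0,"ry":0,"rz":0},{"tx":0,"ty":0,"tz":0,"rx":0,"ry":0,"rz":0}]'
```

```text
time_s: 18.8
tool_pos: [0.6442, -0.2128, 0.0321]
tool_rot: [180.0, 0.0, 164.9]
force: [-1.2, -0.3, 1.8]
grip_width: 0.0655
```

```bash
python3 -m creep '[{"tx":0,"ty":0,"tz":0,"rx":0,"ry":0,"rz":0},{"tx":0,"ty":0,"tz":0,"rx":0,"ry":0,"rz":0},{"tx":0,"ty":0,"tz":0,"rx":0,"ry":0,"rz":0},{"tx":0,"ty":0,"tz":-0.01,"rx":0,"ry":0,"rz":0},{"tx":0,"ty":0,"tz":-0.02,"rx":0,"ry":0,"rz":0},{"tx":0,"ty":0,"tz":-0.035,"rx":0,"ry":0,"rz":0},{"tx":-0.015,"ty":0,"tz":-0.04,"rx":0,"ry":0,"rz":0},{"tx":-0.02,"ty":0,"tz":-0.04,"rx":0,"ry":0,"rz":0},{"tx":-0.015,"ty":0,"tz":-0.035,"rx":0,"ry":0,"rz":0},{"tx":0,"ty":0,"tz":-0.015,"rx":0,"ry":0,"rz":0},{"tx":0,"ty":0,"tz":0,"rx":0,"ry":0,"rz":0}]' 0.087
python3 - <<'E'
from h import *
c=env.read_camera('wrist');cv2.imwrite('pics/w12.png',c['pixels'][:,:,::-1])
p=proj(c,[.644,-.213,.026]);print(p)
m=masks(c,170,8,120,40,p,50);k=cv2.convexHull(blob(m));W=np.array([cast(c,q[0],.026)[:2] for q in k],np.float32)
(e,r)=cv2.minEnclosingCircle(W);print('red',e,r)
delta([.438,-.029,.23],164.9)
E
```

```text
time_s: 20.18
tool_pos: [0.692, -0.2262, 0.228]
tool_rot: [180.0, 0.1, 164.8]
force: [-0.1, 0.4, -0.0]
grip_width: 0.0871
[317.0166773  154.46998763]
red (0.6443912982940674, -0.21325424313545227) 0.02998461201786995
t 20.23 pos [ 0.6914 -0.2257  0.2263] rot [ 1.7998e+02 -3.0000e-02  1.6485e+02] w 0.0869 F [-0.6  0.1 -1.1]
shift mm [296.  123.6  -3.4] rot [ 0.02 -0.03 -0.05]
```

View pics/w12.png

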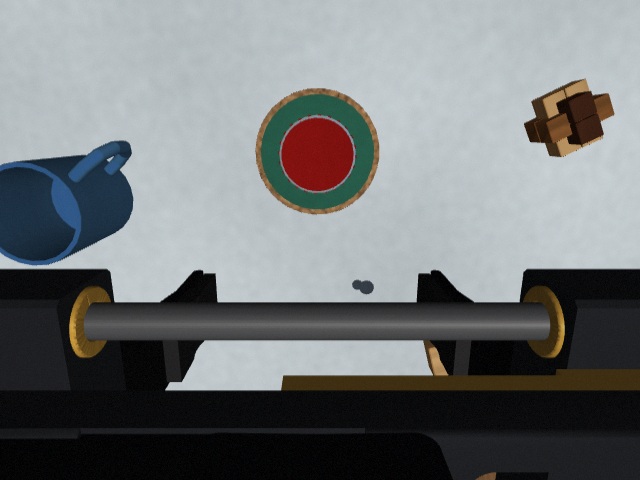

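Red is centred on the mat within 1 mm, at pixel (317,154). Now the blue lid.

```bash
python3 -m creep '[{"tx":0.012,"ty":0.006,"tz":0,"rx":0,"ry":0,"rz":0},{"tx":0.028,"ty":0.013,"tz":0,"rx":0,"ry":0,"rz":0},{"tx":0.038,"ty":0.018,"tz":0,"rx":0,"ry":0,"rz":0},{"tx":0.04,"ty":0.019,"tz":0,"rx":0,"ry":0,"rz":0},{"tx":0.04,"ty":0.018,"tz":0,"rx":0,"ry":0,"rz":0},{"tx":0.04,"ty":0.018,"tz":0,"rx":0,"ry":0,"rz":0},{"tx":0.035,"ty":0.016,"tz":0,"rx":0,"ry":0,"rz":0},{"tx":0.023,"ty":0.011,"tz":0,"rx":0,"ry":0,"rz":0},{"tx":0.01,"ty":0.005,"tz":0,"rx":0,"ry":0,"rz":0},{"tx":0,"ty":0,"tz":0,"rx":0,"ry":0,"rz":0}]' 0.08
python3 - <<'E'
from h import *
c=env.read_camera('wrist');cv2.imwrite('pics/w13.png',c['pixels'][:,:,::-1])
p=proj(c,[.438,-.029,.022]);print(p)
m=masks(c,100,120,120,40,p,45);k=cv2.convexHull(blob(m));W=np.array([cast(c,q[0],.022)[:2] for q in k],np.float32)
(e,r)=cv2.minEnclosingCircle(W);print('blue',e,r,cv2.fitEllipse(W))
delta([*e,.0285],164.9)
E
```

```text
time_s: 21.48
tool_pos: [0.4671, -0.0362, 0.2259]
tool_rot: [180.0, -0.1, 165.0]
force: [-0.0, -0.3, -1.0]
grip_width: 0.0795
[316.05048993 178.74443024]
blue (0.43802881240844727, -0.0277993306517601) 0.024028751999139786 ((0.4381246566772461, -0.027696358039975166), (0.047482509166002274, 0.04766535758972168), 178.56492614746094)
t 21.52 pos [ 0.4677 -0.037   0.2261] rot [-1.7998e+02 -1.0000e-02  1.6488e+02] w 0.0797 F [ 0.4 -0.5 -0.1]
shift mm [ 31.    1.2 197.6] rot [-0.02 -0.01 -0.02]
```

View pics/w13.png

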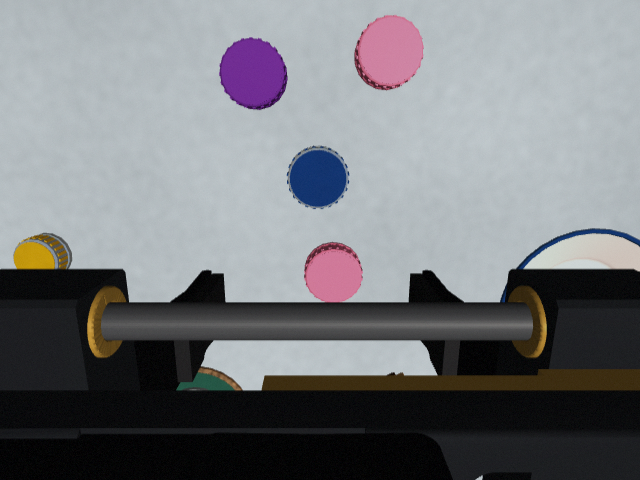

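Blue lid at (318,178), with pink (333,272) and (390,50) and purple (253,73) all off the jaw line. Descending.

```bash
python3 -m creep '[{"tx":0.012,"ty":0.001,"tz":0.012,"rx":0,"ry":0,"rz":0},{"tx":0.012,"ty":0,"tz":0.03,"rx":0,"ry":0,"rz":0},{"tx":0.007,"ty":0,"tz":0.04,"rx":0,"ry":0,"rz":0},{"tx":0,"ty":0,"tz":0.04,"rx":0,"ry":0,"rz":0},{"tx":0,"ty":0,"tz":0.022,"rx":0,"ry":0,"rz":0},{"tx":0,"ty":0,"tz":0.008,"rx":0,"ry":0,"rz":0},{"tx":0,"ty":0,"tz":0,"rx":0,"ry":0,"rz":0},{"tx":0,"ty":0,"tz":0,"rx":0,"ry":0,"rz":0}]'
python3 - <<'E'
from h import *
c=env.read_camera('wrist');cv2.imwrite('pics/w14.png',c['pixels'][:,:,::-1])
delta([.4381,-.0277,.0285],164.9)
E
```

```text
time_s: 22.52
tool_pos: [0.4391, -0.0277, 0.0755]
tool_rot: [180.0, 0.1, 164.9]
force: [-0.6, 0.4, -0.2]
grip_width: 0.0801
t 22.57 pos [ 0.439  -0.0276  0.0755] rot [1.7995e+02 1.0000e-01 1.6487e+02] w 0.0801 F [-0.1  0.5  0.6]
shift mm [ 1.  -0.4 47. ] rot [ 0.05  0.1  -0.03]
```

View pics/w14.png

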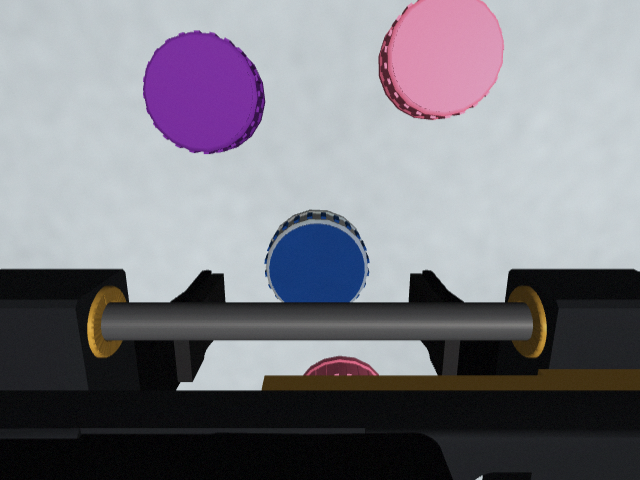

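Blue lid centred between the fingers at (317,268). Down, grip and lift.

```bash
python3 -m creep '[{"tx":0.0005,"ty":0,"tz":0.02,"rx":0,"ry":0,"rz":0},{"tx":0,"ty":0,"tz":0.017,"rx":0,"ry":0,"rz":0},{"tx":0,"ty":0,"tz":0.009,"rx":0,"ry":0,"rz":0},{"tx":0,"ty":0,"tz":0,"rx":0,"ry":0,"rz":0}]'
python3 -m creep '[{"tx":0,"ty":0,"tz":0,"rx":0,"ry":0,"rz":0},{"tx":0,"ty":0,"tz":0,"rx":0,"ry":0,"rz":0},{"tx":0,"ty":0,"tz":0,"rx":0,"ry":0,"rz":0},{"tx":0,"ty":0,"tz":0,"rx":0,"ry":0,"rz":0},{"tx":0,"ty":0,"tz":0,"rx":0,"ry":0,"rz":0}]' 0 20
python3 -m creep '[{"tx":0,"ty":0,"tz":-0.01,"rx":0,"ry":0,"rz":0},{"tx":0,"ty":0,"tz":-0.03,"rx":0,"ry":0,"rz":0},{"tx":0,"ty":0,"tz":-0.04,"rx":0,"ry":0,"rz":0},{"tx":0,"ty":0,"tz":-0.04,"rx":0,"ry":0,"rz":0},{"tx":0,"ty":0,"tz":-0.04,"rx":0,"ry":0,"rz":0},{"tx":0,"ty":0,"tz":-0.03,"rx":0,"ry":0,"rz":0},{"tx":0,"ty":0,"tz":-0.01,"rx":0,"ry":0,"rz":0},{"tx":0,"ty":0,"tz":0,"rx":0,"ry":0,"rz":0}]'
python3 - <<'E'
from h import *
c=env.read_camera('wrist');cv2.imwrite('pics/w15.png',c['pixels'][:,:,::-1])
delta([.692,-.226,.228],164.9)
E
```

```text
time_s: 23.08
tool_pos: [0.4375, -0.0274, 0.0286]
tool_rot: [-180.0, -0.0, 164.9]
force: [-0.5, -1.0, 1.3]
grip_width: 0.08
time_s: 23.7
tool_pos: [0.4378, -0.0273, 0.0288]
tool_rot: [180.0, 0.0, 164.9]
force: [-0.5, -0.2, 3.3]
grip_width: 0.0532
time_s: 24.7
tool_pos: [0.4375, -0.0275, 0.2285]
tool_rot: [180.0, 0.0, 164.9]
force: [-1.4, -0.2, -1.6]
grip_width: 0.0534
t 24.75 pos [ 0.437  -0.0275  0.2277] rot [-1.7997e+02 -6.0000e-02  1.6487e+02] w 0.0536 F [-0.1 -1.  -0.8]
shift mm [-297.9 -125.1   -0.6] rot [-0.03 -0.06 -0.03]
```

View pics/w15.png

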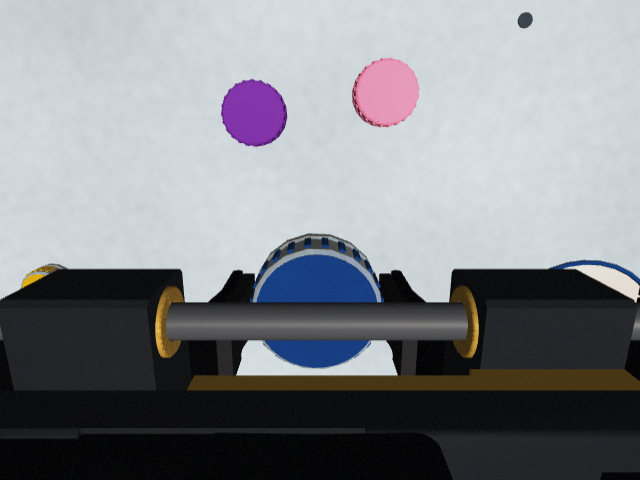

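Blue lid held, width 53.5 mm, centred at (317,310). Going to the mat.

```bash
python3 -m creep '[{"tx":-0.012,"ty":-0.005,"tz":0,"rx":0,"ry":0,"rz":0},{"tx":-0.028,"ty":-0.012,"tz":0,"rx":0,"ry":0,"rz":0},{"tx":-0.038,"ty":-0.016,"tz":0,"rx":0,"ry":0,"rz":0},{"tx":-0.04,"ty":-0.017,"tz":0,"rx":0,"ry":0,"rz":0},{"tx":-0.04,"ty":-0.017,"tz":0,"rx":0,"ry":0,"rz":0},{"tx":-0.04,"ty":-0.017,"tz":0,"rx":0,"ry":0,"rz":0},{"tx":-0.038,"ty":-0.016,"tz":0,"rx":0,"ry":0,"rz":0},{"tx":-0.034,"ty":-0.014,"tz":0,"rx":0,"ry":0,"rz":0},{"tx":-0.02,"ty":-0.008,"tz":0,"rx":0,"ry":0,"rz":0},{"tx":-0.008,"ty":-0.003,"tz":0,"rx":0,"ry":0,"rz":0},{"tx":0,"ty":0,"tz":0,"rx":0,"ry":0,"rz":0}]'
python3 - <<'E'
from h import *
c=env.read_camera('wrist')
p=proj(c,[.644,-.213,.026]);print(p)
m=masks(c,170,8,120,40,p,50);k=cv2.convexHull(blob(m));W=np.array([cast(c,q[0],.026)[:2] for q in k],np.float32)
(e,r)=cv2.minEnclosingCircle(W);print('red',e,r)
delta([*e,.0555],164.9)
E
```

```text
time_s: 26.12
tool_pos: [0.6924, -0.2263, 0.2273]
tool_rot: [-179.9, -0.1, 164.9]
force: [-0.2, -0.6, -0.3]
grip_width: 0.0534
[317.37430753 154.82845827]
red (0.6443309187889099, -0.21324579417705536) 0.029924675822257996
t 26.18 pos [ 0.6923 -0.2257  0.2279] rot [-1.7998e+02 -7.0000e-02  1.6488e+02] w 0.0535 F [-1.2 -0.6 -0.3]
shift mm [ 49.3  -0.4 172.4] rot [-0.02 -0.07 -0.02]
```

```bash
python3 -m creep '[{"tx":0.012,"ty":0,"tz":0.01,"rx":0,"ry":0,"rz":0},{"tx":0.018,"ty":0,"tz":0.025,"rx":0,"ry":0,"rz":0},{"tx":0.013,"ty":0,"tz":0.035,"rx":0,"ry":0,"rz":0},{"tx":0.006,"ty":0,"tz":0.035,"rx":0,"ry":0,"rz":0},{"tx":0,"ty":0,"tz":0.022,"rx":0,"ry":0,"rz":0},{"tx":0,"ty":0,"tz":0.01,"rx":0,"ry":0,"rz":0},{"tx":0,"ty":0,"tz":0,"rx":0,"ry":0,"rz":0},{"tx":0,"ty":0,"tz":0,"rx":0,"ry":0,"rz":0}]'
python3 -c "
from h import *
delta([.6443,-.2132,.0555],164.9)"
```

```text
time_s: 27.18
tool_pos: [0.6463, -0.2136, 0.0929]
tool_rot: [-180.0, 0.1, 164.9]
force: [-0.2, -0.8, -0.8]
grip_width: 0.0535
t 27.18 pos [ 0.6463 -0.2136  0.0929] rot [-1.7999e+02  1.3000e-01  1.6488e+02] w 0.0535 F [-0.2 -0.8 -0.8]
shift mm [ 2.1 -0.1 37.4] rot [-0.01  0.13 -0.02]
```

```bash
python3 -m creep '[{"tx":0.0015,"ty":0,"tz":0.015,"rx":0,"ry":0,"rz":0},{"tx":0,"ty":0,"tz":0.012,"rx":0,"ry":0,"rz":0},{"tx":0,"ty":0,"tz":0.006,"rx":0,"ry":0,"rz":0},{"tx":0,"ty":0,"tz":0.003,"rx":0,"ry":0,"rz":0},{"tx":0,"ty":0,"tz":0.001,"rx":0,"ry":0,"rz":0},{"tx":0,"ty":0,"tz":0,"rx":0,"ry":0,"rz":0}]'
python3 -c "
from h import *
delta([.6443,-.2132,.0547],164.9)"
```

```text
time_s: 27.92
tool_pos: [0.6441, -0.2128, 0.055]
tool_rot: [180.0, 0.0, 164.9]
force: [-1.4, 0.4, 0.4]
grip_width: 0.0533
t 27.93 pos [ 0.6441 -0.2128  0.055 ] rot [1.8000e+02 5.0000e-02 1.6488e+02] w 0.0533 F [-1.4  0.4  0.4]
shift mm [-0.3 -0.3  0.3] rot [ 0.    0.05 -0.02]
```

```bash
python3 -m creep '[{"tx":0,"ty":0,"tz":0.0007,"rx":0,"ry":0,"rz":0},{"tx":0,"ty":0,"tz":0,"rx":0,"ry":0,"rz":0},{"tx":0,"ty":0,"tz":0,"rx":0,"ry":0,"rz":0}]'
python3 -m creep '[{"tx":0,"ty":0,"tz":0,"rx":0,"ry":0,"rz":0},{"tx":0,"ty":0,"tz":0,"rx":0,"ry":0,"rz":0},{"tx":0,"ty":0,"tz":0,"rx":0,"ry":0,"rz":0},{"tx":0,"ty":0,"tz":-0.01,"rx":0,"ry":0,"rz":0},{"tx":0,"ty":0,"tz":-0.02,"rx":0,"ry":0,"rz":0},{"tx":0,"ty":0,"tz":-0.035,"rx":0,"ry":0,"rz":0},{"tx":-0.015,"ty":0,"tz":-0.04,"rx":0,"ry":0,"rz":0},{"tx":-0.02,"ty":0,"tz":-0.04,"rx":0,"ry":0,"rz":0},{"tx":-0.015,"ty":0,"tz":-0.025,"rx":0,"ry":0,"rz":0},{"tx":0,"ty":0,"tz":-0.005,"rx":0,"ry":0,"rz":0},{"tx":0,"ty":0,"tz":0,"rx":0,"ry":0,"rz":0}]' 0.08
python3 - <<'E'
from h import *
c=env.read_camera('wrist');cv2.imwrite('pics/w16.png',c['pixels'][:,:,::-1])
p=proj(c,[.644,-.213,.048]);print(p)
m=masks(c,100,120,120,40,p,45);k=cv2.convexHull(blob(m));W=np.array([cast(c,q[0],.048)[:2] for q in k],np.float32)
(e,r)=cv2.minEnclosingCircle(W);print('blue',e,r)
delta([.4432,-.2918,.23],164.9)
E
```

```text
time_s: 28.3
tool_pos: [0.6441, -0.2128, 0.0549]
tool_rot: [180.0, 0.0, 164.9]
force: [-2.1, 0.5, 5.5]
grip_width: 0.0532
time_s: 29.68
tool_pos: [0.6915, -0.2258, 0.229]
tool_rot: [180.0, -0.0, 164.8]
force: [-0.7, -0.7, -0.5]
grip_width: 0.0796
[316.75759948 157.17332632]
blue (0.6443034410476685, -0.21318329870700836) 0.024008866399526596
t 29.73 pos [ 0.6911 -0.2255  0.2281] rot [ 1.7998e+02 -9.0000e-02  1.6484e+02] w 0.0798 F [ 0.4 -0.5 -0.6]
shift mm [ 222.  -128.8   -1.6] rot [ 0.02 -0.09 -0.06]
```

View pics/w16.png

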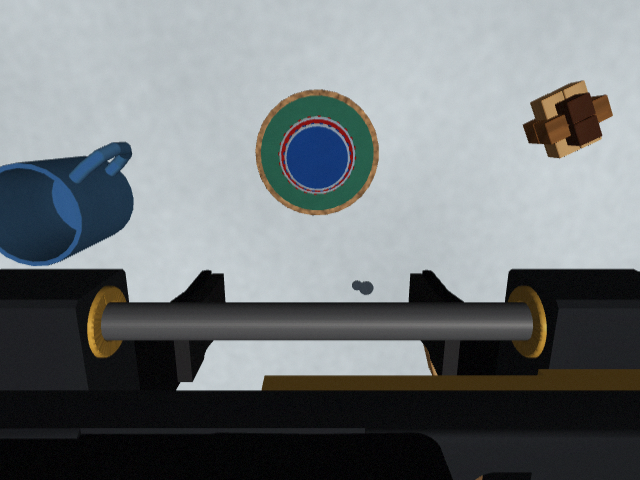

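Blue sits concentric on red at (317,157). Now the yellow lid.

```bash
python3 -m creep '[{"tx":0.01,"ty":-0.007,"tz":0,"rx":0,"ry":0,"rz":0},{"tx":0.024,"ty":-0.016,"tz":0,"rx":0,"ry":0,"rz":0},{"tx":0.035,"ty":-0.024,"tz":0,"rx":0,"ry":0,"rz":0},{"tx":0.037,"ty":-0.025,"tz":0,"rx":0,"ry":0,"rz":0},{"tx":0.036,"ty":-0.024,"tz":0,"rx":0,"ry":0,"rz":0},{"tx":0.028,"ty":-0.018,"tz":0,"rx":0,"ry":0,"rz":0},{"tx":0.016,"ty":-0.011,"tz":0,"rx":0,"ry":0,"rz":0},{"tx":0.006,"ty":-0.004,"tz":0,"rx":0,"ry":0,"rz":0},{"tx":0,"ty":0,"tz":0,"rx":0,"ry":0,"rz":0}]' 0.07
python3 - <<'E'
from h import *
c=env.read_camera('wrist');cv2.imwrite('pics/w17.png',c['pixels'][:,:,::-1])
p=proj(c,[.4432,-.2918,.022]);print(p)
m=masks(c,18,32,120,90,p,40);k=cv2.convexHull(blob(m));W=np.array([cast(c,q[0],.022)[:2] for q in k],np.float32)
(e,r)=cv2.minEnclosingCircle(W);print('yel',e,r,cv2.fitEllipse(W))
delta([*e,.0285],164.9)
E
```

```text
time_s: 30.85
tool_pos: [0.4736, -0.2996, 0.2288]
tool_rot: [180.0, 0.0, 164.9]
force: [0.7, 0.0, 0.5]
grip_width: 0.0701
[316.27204645 176.33783485]
yel (0.44309908151626587, -0.29158392548561096) 0.018045572564005852 ((0.44315284490585327, -0.29163309931755066), (0.03562420234084129, 0.03567877784371376), 119.00365447998047)
t 30.9 pos [ 0.4742 -0.2994  0.2289] rot [1.7999e+02 3.0000e-02 1.6496e+02] w 0.0702 F [ 0.8 -0.2  0.8]
shift mm [ 32.1  -0.5 200.3] rot [0.01 0.03 0.06]
```

View pics/w17.png

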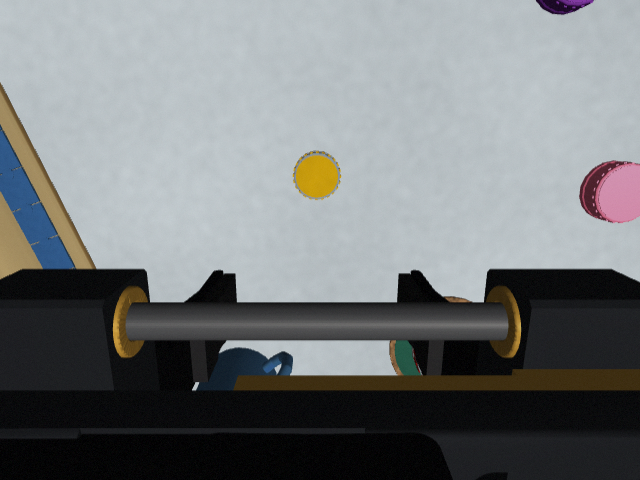

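Yellow lid at (317,176); the jaw line is clear. Descending.

```bash
python3 -m creep '[{"tx":0.012,"ty":0,"tz":0.012,"rx":0,"ry":0,"rz":0},{"tx":0.012,"ty":0,"tz":0.03,"rx":0,"ry":0,"rz":0},{"tx":0.008,"ty":0,"tz":0.04,"rx":0,"ry":0,"rz":0},{"tx":0,"ty":0,"tz":0.04,"rx":0,"ry":0,"rz":0},{"tx":0,"ty":0,"tz":0.024,"rx":0,"ry":0,"rz":0},{"tx":0,"ty":0,"tz":0.008,"rx":0,"ry":0,"rz":0},{"tx":0,"ty":0,"tz":0,"rx":0,"ry":0,"rz":0},{"tx":0,"ty":0,"tz":0,"rx":0,"ry":0,"rz":0}]'
python3 - <<'E'
from h import *
c=env.read_camera('wrist');cv2.imwrite('pics/w18.png',c['pixels'][:,:,::-1])
delta([.4431,-.2916,.0285],164.9)
E
```

```text
time_s: 31.9
tool_pos: [0.4433, -0.2922, 0.0759]
tool_rot: [-180.0, 0.1, 164.9]
force: [-0.0, -0.5, -0.7]
grip_width: 0.07
t 31.95 pos [ 0.4432 -0.2922  0.0759] rot [-1.7999e+02  1.2000e-01  1.6490e+02] w 0.0697 F [-0.1  0.4  0.2]
shift mm [ 0.4  0.5 47.4] rot [-0.01  0.12 -0.  ]
```

View pics/w18.png

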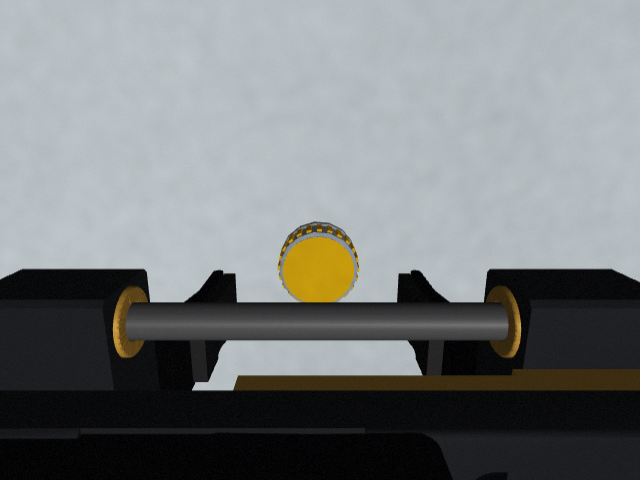

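Yellow lid at (318,270), centred. Down, grip and lift.

```bash
python3 -m creep '[{"tx":0,"ty":0.0005,"tz":0.02,"rx":0,"ry":0,"rz":0},{"tx":0,"ty":0,"tz":0.017,"rx":0,"ry":0,"rz":0},{"tx":0,"ty":0,"tz":0.009,"rx":0,"ry":0,"rz":0},{"tx":0,"ty":0,"tz":0,"rx":0,"ry":0,"rz":0}]'
python3 -m creep '[{"tx":0,"ty":0,"tz":0,"rx":0,"ry":0,"rz":0},{"tx":0,"ty":0,"tz":0,"rx":0,"ry":0,"rz":0},{"tx":0,"ty":0,"tz":0,"rx":0,"ry":0,"rz":0},{"tx":0,"ty":0,"tz":0,"rx":0,"ry":0,"rz":0},{"tx":0,"ty":0,"tz":0,"rx":0,"ry":0,"rz":0}]' 0 20
python3 -m creep '[{"tx":0,"ty":0,"tz":-0.01,"rx":0,"ry":0,"rz":0},{"tx":0,"ty":0,"tz":-0.03,"rx":0,"ry":0,"rz":0},{"tx":0,"ty":0,"tz":-0.04,"rx":0,"ry":0,"rz":0},{"tx":0,"ty":0,"tz":-0.04,"rx":0,"ry":0,"rz":0},{"tx":0,"ty":0,"tz":-0.04,"rx":0,"ry":0,"rz":0},{"tx":0,"ty":0,"tz":-0.03,"rx":0,"ry":0,"rz":0},{"tx":0,"ty":0,"tz":-0.01,"rx":0,"ry":0,"rz":0},{"tx":0,"ty":0,"tz":0,"rx":0,"ry":0,"rz":0}]'
python3 - <<'E'
from h import *
c=env.read_camera('wrist');cv2.imwrite('pics/w19.png',c['pixels'][:,:,::-1])
delta([.692,-.226,.228],164.9)
E
```

```text
time_s: 32.45
tool_pos: [0.4415, -0.2911, 0.0277]
tool_rot: [-180.0, -0.1, 164.9]
force: [-0.5, -0.4, -0.1]
grip_width: 0.0698
time_s: 33.08
tool_pos: [0.4427, -0.2913, 0.0291]
tool_rot: [180.0, 0.0, 164.9]
force: [-0.5, -0.1, 1.9]
grip_width: 0.0416
time_s: 34.08
tool_pos: [0.4424, -0.2912, 0.2288]
tool_rot: [180.0, 0.0, 164.9]
force: [0.5, 0.4, -0.2]
grip_width: 0.0416
t 34.12 pos [ 0.442  -0.2909  0.228 ] rot [ 1.7997e+02 -6.0000e-02  1.6488e+02] w 0.0413 F [-0.8  0.3  0.3]
shift mm [-2.244e+02  1.278e+02 -2.000e-01] rot [ 0.03 -0.06 -0.02]
```

View pics/w19.png

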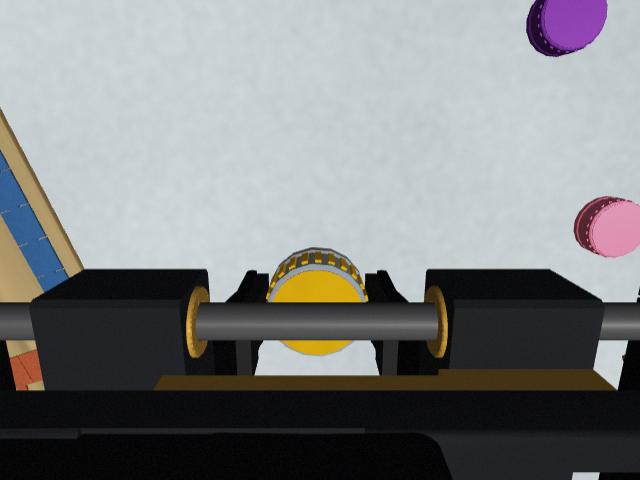

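Yellow lid held at (317,312), width 41.5 mm.

```bash
python3 -m creep '[{"tx":-0.01,"ty":0.006,"tz":0,"rx":0,"ry":0,"rz":0},{"tx":-0.024,"ty":0.014,"tz":0,"rx":0,"ry":0,"rz":0},{"tx":-0.036,"ty":0.02,"tz":0,"rx":0,"ry":0,"rz":0},{"tx":-0.038,"ty":0.021,"tz":0,"rx":0,"ry":0,"rz":0},{"tx":-0.038,"ty":0.022,"tz":0,"rx":0,"ry":0,"rz":0},{"tx":-0.034,"ty":0.02,"tz":0,"rx":0,"ry":0,"rz":0},{"tx":-0.026,"ty":0.015,"tz":0,"rx":0,"ry":0,"rz":0},{"tx":-0.013,"ty":0.007,"tz":0,"rx":0,"ry":0,"rz":0},{"tx":-0.005,"ty":0.003,"tz":0,"rx":0,"ry":0,"rz":0},{"tx":0,"ty":0,"tz":0,"rx":0,"ry":0,"rz":0}]'
python3 - <<'E'
from h import *
c=env.read_camera('wrist')
p=proj(c,[.644,-.213,.048]);print(p)
m=masks(c,100,120,120,40,p,45);k=cv2.convexHull(blob(m));W=np.array([cast(c,q[0],.048)[:2] for q in k],np.float32)
(e,r)=cv2.minEnclosingCircle(W);print('blue',e,r)
delta([*e,.077],164.9)
E
```

```text
time_s: 35.38
tool_pos: [0.6919, -0.226, 0.2274]
tool_rot: [-180.0, -0.1, 164.9]
force: [-0.6, -0.4, 0.1]
grip_width: 0.0418
[317.03009823 157.1096575 ]
blue (0.6444833278656006, -0.2132216989994049) 0.02395033650100231
t 35.42 pos [ 0.6915 -0.2265  0.2279] rot [-1.7998e+02 -8.0000e-02  1.6485e+02] w 0.0418 F [ 0.3 -0.1  0. ]
shift mm [ 48.6   0.5 151. ] rot [-0.02 -0.08 -0.05]
```

```bash
python3 -m creep '[{"tx":0.012,"ty":0,"tz":0.01,"rx":0,"ry":0,"rz":0},{"tx":0.018,"ty":0,"tz":0.022,"rx":0,"ry":0,"rz":0},{"tx":0.014,"ty":0,"tz":0.03,"rx":0,"ry":0,"rz":0},{"tx":0.006,"ty":0,"tz":0.028,"rx":0,"ry":0,"rz":0},{"tx":0,"ty":0,"tz":0.018,"rx":0,"ry":0,"rz":0},{"tx":0,"ty":0,"tz":0.007,"rx":0,"ry":0,"rz":0},{"tx":0,"ty":0,"tz":0,"rx":0,"ry":0,"rz":0},{"tx":0,"ty":0,"tz":0,"rx":0,"ry":0,"rz":0}]'
python3 -c "
from h import *
delta([.6443,-.2132,.077],164.9)"
```

```text
time_s: 36.42
tool_pos: [0.6445, -0.2137, 0.1149]
tool_rot: [-180.0, 0.1, 164.9]
force: [0.1, 0.7, -0.6]
grip_width: 0.0413
t 36.42 pos [ 0.6445 -0.2137  0.1149] rot [-1.7999e+02  1.0000e-01  1.6487e+02] w 0.0413 F [ 0.1  0.7 -0.6]
shift mm [ 0.4  0.4 37.9] rot [-0.01  0.1  -0.03]
```

```bash
python3 -m creep '[{"tx":0,"ty":0.0003,"tz":0.015,"rx":0,"ry":0,"rz":0},{"tx":0,"ty":0,"tz":0.012,"rx":0,"ry":0,"rz":0},{"tx":0,"ty":0,"tz":0.006,"rx":0,"ry":0,"rz":0},{"tx":0,"ty":0,"tz":0.003,"rx":0,"ry":0,"rz":0},{"tx":0,"ty":0,"tz":0.001,"rx":0,"ry":0,"rz":0},{"tx":0,"ty":0,"tz":0.0006,"rx":0,"ry":0,"rz":0},{"tx":0,"ty":0,"tz":0,"rx":0,"ry":0,"rz":0}]'
python3 -c "
from h import *
delta([.6443,-.2132,.077],164.9)"
```

```text
time_s: 37.3
tool_pos: [0.6438, -0.2129, 0.0772]
tool_rot: [180.0, 0.0, 164.9]
force: [-2.6, 1.9, 5.3]
grip_width: 0.0415
t 37.3 pos [ 0.6438 -0.2129  0.0772] rot [1.7997e+02 1.0000e-02 1.6487e+02] w 0.0415 F [-2.6  1.9  5.3]
shift mm [-0.5 -0.1  0.2] rot [ 0.03  0.01 -0.03]
```

Seated (5 N up). Release and retreat.

```bash
python3 -m creep '[{"tx":0,"ty":0,"tz":0,"rx":0,"ry":0,"rz":0},{"tx":0,"ty":0,"tz":0,"rx":0,"ry":0,"rz":0},{"tx":0,"ty":0,"tz":0,"rx":0,"ry":0,"rz":0},{"tx":0,"ty":0,"tz":-0.01,"rx":0,"ry":0,"rz":0},{"tx":0,"ty":0,"tz":-0.02,"rx":0,"ry":0,"rz":0},{"tx":0,"ty":0,"tz":-0.035,"rx":0,"ry":0,"rz":0},{"tx":-0.015,"ty":0,"tz":-0.035,"rx":0,"ry":0,"rz":0},{"tx":-0.02,"ty":0,"tz":-0.03,"rx":0,"ry":0,"rz":0},{"tx":-0.015,"ty":0,"tz":-0.02,"rx":0,"ry":0,"rz":0},{"tx":0,"ty":0,"tz":0,"rx":0,"ry":0,"rz":0},{"tx":0,"ty":0,"tz":0,"rx":0,"ry":0,"rz":0}]' 0.07
python3 - <<'E'
from h import *
c=env.read_camera('wrist');cv2.imwrite('pics/w20.png',c['pixels'][:,:,::-1])
p=proj(c,[.644,-.213,.07])
m=masks(c,18,32,120,90,p,30);k=cv2.convexHull(blob(m));W=np.array([cast(c,q[0],.07)[:2] for q in k],np.float32)
print('yel',cv2.minEnclosingCircle(W))
s=env.read_camera('side');cv2.imwrite('pics/s20.png',s['pixels'][:,:,::-1])
t=env.read_camera('top')
m=masks(t,95,130,50,30,(256,193),36)
for n,p in(('burr',(332,176)),): pass
cv2.imwrite('pics/t20.png',t['pixels'][:,:,::-1])
E
```

```text
time_s: 38.67
tool_pos: [0.6913, -0.2259, 0.226]
tool_rot: [180.0, -0.1, 164.8]
force: [-0.7, -0.1, -2.0]
grip_width: 0.0698
yel ((0.6443961262702942, -0.2132968306541443), 0.018012113869190216)
```

View pics/w20.png

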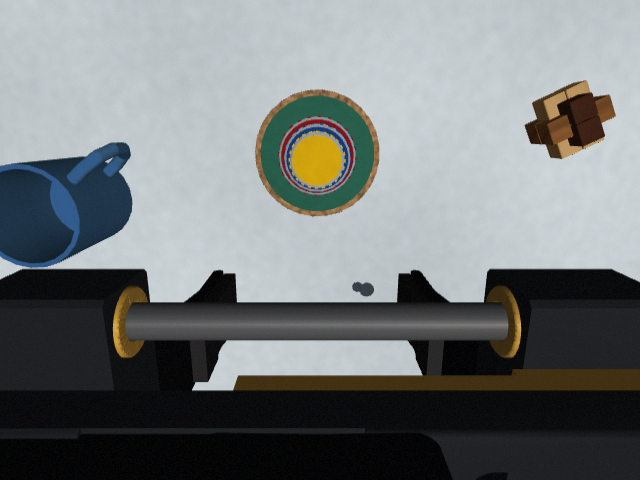

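View pics/s20.png

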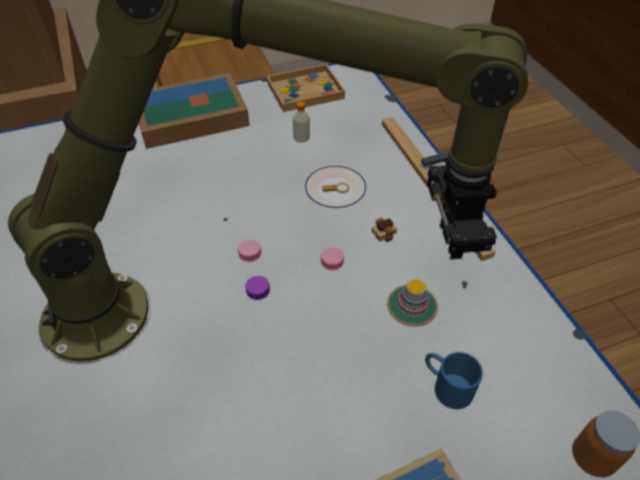

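View pics/t20.png

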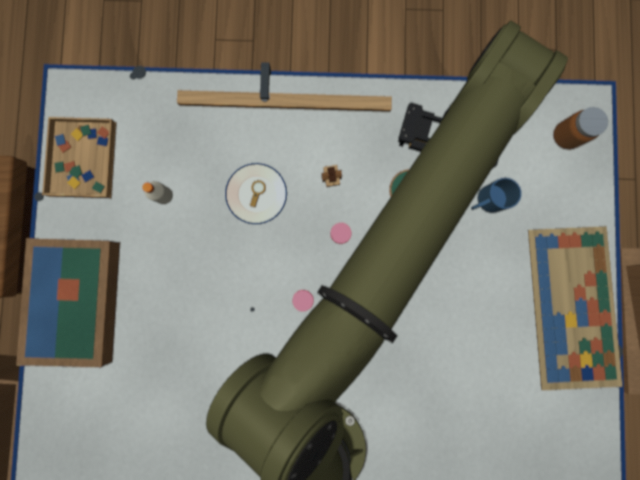

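The stack is concentric (wrist view (317,158), side view (415,298)). The magnifier is in the saucer (336,187), and the mug, glue and burr are where they started. The arm is clear, so I'm handing in.

```bash
python3 -c "
from cell import env
print(env.sign_off())"
```

```text
the job is handed in; nothing more can be done
None
```

The job is done and handed in after about 39 s on the robot's clock. The magnifier lies flat in the middle of the saucer well, and the red, blue and yellow lids are stacked painted side up on the cork mat.

- **Lids:** in the wrist camera the red, blue and yellow centres agree with each other and with the mat centre to about 0.5 mm.
- **Magnifier:** I judged its position from the wrist and side pictures. It looks centred in the well to within a few millimetres.
- **Bystanders:** the mug, glue bottle and wooden puzzle show no visible shift, and the gripper stood clear of everything at hand-in.
- **Disagreements and failures:**
  - The first magnifier yaw estimates disagreed, between about -5° and -21°. I used -15° from the fitted handle line, which the close-up view confirmed.
  - The top and side cameras differed by 2–5 mm on the lids and mat, and by up to 12 mm on the saucer, so I used wrist-camera fixes instead.
  - The first move call was refused because its rows left out some of the keys; nothing moved.

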